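Check the hired lanterns in and hang them up

ROBOT

A 6-joint arm with a two-finger parallel gripper is mounted at the origin on the work surface. World frame = base frame: x ahead of the robot, y to its left, z up, the work surface at z = 0. Lengths are in m, angles in rad, forces in N, time in s.
With the tool pointing down it reaches from about 0.225 to 0.875 m from the base axis. Payload 3.4 kg.
Tool frame: the origin (TCP) lies at the very end of the fingers, on their centre line; the grasp point (between the pads) lies manip.grip_point_offset behind it (manip.grip_point_offset is the distance from the TCP to the grasp point, in m); z points along the fingers, y is the line along which they close (so a half turn about z gives the same grasp; the last joint's range is limited). The gripper opens to 85 mm and grips with 20 to 120 N. Pads are 22 mm wide; open, the fingers measure 114 mm over their backs; the gripper's body (76 mm by 85 mm) begins 54 mm behind the grasp point. The pads swing forward as they close: fully open they stand 13 mm farther back than shut.
Start: joints at [-1.361, 0.276, 1.505, -0, 1.361, -0.121], TCP at [0.187, -0.544, 0.231] pointing down, gripper open.
Joint ranges: [-2.89, 2.89], [-0.75, 2.08], [0.22, 2.7], [-1.18, 4.32], [0.11, 2.71], [-2.7, 2.7]. Speed limits (rad/s): [2.57, 2.57, 3.14, 3.14, 3.14, 3.14].

INTERFACE

Orientations are given as a unit quaternion [w, x, y, z].
In Python, from rig import manip gives the robot as it stands.
- The arm moves only by the shell command python3 -m pendant 'ROWS' [FORCE]. ROWS is JSON, a list of rows, each an object of numbers: "jaw": the opening, from -1 (shut) to 1 (fully open); "tx", "ty", "tz": the shift along the world's x, y, z in cm; "ax", "ay", "az": the turn, a rotation vector about the world's x, y, z in degrees. In form: [{"jaw": .., "tx": .., "ty": .., "tz": .., "ax": .., "ay": .., "az": ..}, ...]. A call has 1 to 10 rows; each row is the pose to reach, as a shift and turn from the pose commanded when the call began; what a row does not reach only later rows make up. A row lasts 1/8 s, in which the tool goes at most 62.5 mm and 10.7 degrees, less where a joint would pass 70% of its speed; a pose out of reach is approached as far as the arm can. A call with a gripper value outside its range is refused whole. The fingers move at their own pace and stop on an object; FORCE is the grip in N (left out, the last holds). Time passes only in rows, so rows that repeat a pose let the fingers close. It gives the time, the measured TCP pose, the force, the opening and the grip force at its end, in the units of the state.
- manip.get_state(): the state, without advancing time (a new reading comes with each control period).
- manip.get_image(name): name is "scene" or "top" or "wrist"; returns a dict with "pixels" (420x560x3 uint8, blue, green, red), "depth" (420x560 float32, m along the optical axis (not along the pixel's ray), 0 where there is no reading), "fx", "fy", "cx", "cy" (pixels), "D" ([k1, k2, p1, p2, k3] as OpenCV has them; the pictures are not rectified), "pose" (4x4, takes a point from camera to world coordinates). Camera axes: x right, y down, z forward; pixel columns grow to the right and rows downward; lengths in m; the calibration is good to about 2 mm. A picture is of the moment at which its call begins.
- manip.sign_off(): hands the job in; it is judged then, once.
The state is a dict: "clock": time; "qpos": joint angles; "qd": joint speeds; "effort": joint torques, N m; "position": TCP position; "ee_rot": TCP orientation; "contact_force": force on the tool from outside, world axes, zero at the start; "moment": the same for the moment, N m; "width": finger opening in m; "gripper_force": force on a finger pad.
Only numpy, scipy, OpenCV 4.12 (cv2) and the standard library are available. Lean on these libraries where they do the work, as an engineer would, in place of code of your own. Each camera call takes 0.05 s, during which the arm holds its last target. There are 200 camera calls.

TASK

The party is over: check the hired lanterns back in. With the lanterns left standing on the table, take the label reader and read the label on each lantern's roof - white first, then green, then copper, skipping any that is missing - by holding the reader still for three seconds with its red window squarely facing the label, about 10 cm off and centred on it; then lay the reader flat in its charging tray and let go of it. Only then hang every lantern upright and still by its handle, one to each twin hook of the rail, and leave the other tableware undisturbed.

Things in the scene. Friction and masses are not known exactly. Their poses are not given: they have to be found in the camera images.
- reader: Handheld label reader: a flat bar 150 mm long (its x), 40 mm wide (y), 32 mm high (z), orange with a black nose at its +x end. Origin: centre of its underside. Weighs about 180 g. It starts lying flat in its charging tray, and is easily taken from above across its 40 mm width.
- reader_eye (a point): The reader's red reading window, on its underside 55 mm from the origin towards the nose (+x). It looks straight out of the underside, along its own -z; axes as the reader's.
- dock: The reader's charging tray, black, fixed, 200 x 80 mm outside (long side along its x) with 5 mm walls 14 mm high and a floor at 5 mm. Origin: centre of its underside. The reader has 20 mm to spare at each end and 15 mm at each side.
- rail: Fixed wooden board, 480 mm along its y, top 245 mm high, with three brass hooks towards its -x. A hook is two 8 mm round prongs 54 mm apart (centres), centre height 205 mm, from the board's face (x = 65 mm) to upturned tips (x = -44 mm, top 221 mm high). Posts at y = +-215 mm. Origin: on the table under the middle hook's seat.
- hook0 (a point): Seat of the twin-prong hook at the rail's -y end: midway between its two prongs, where the centre of a hanging lantern's grip bar lies (215 mm high); axes as the rail's. The bar may rest anywhere along the prongs.
- hook1 (a point): Seat of the twin-prong hook in the middle: midway between its two prongs, where the centre of a hanging lantern's grip bar lies (215 mm high); axes as the rail's. The bar may rest anywhere along the prongs.
- hook2 (a point): Seat of the twin-prong hook at the rail's +y end: midway between its two prongs, where the centre of a hanging lantern's grip bar lies (215 mm high); axes as the rail's. The bar may rest anywhere along the prongs.
- lantern_white: Glazed lantern with white metalwork, about 350 g: body 84 x 84 mm, 85 mm high, low roof to 114 mm, and a rigid handle of two wire legs at y = +-54 mm and a wooden grip bar (22 mm wide in x, 12 mm high, 114 mm long in y), its centre 170 mm above the foot. Origin: centre of its underside. Its label side is -x. It may be absent.
- lantern_white_label (a point): Centre of the white striped label (30 x 42 mm) on the -x roof slope of the white lantern, 95 mm above its foot. Its +z is the outward normal of the label, 35 degrees from vertical towards the lantern's -x.
- lantern_white_bar (a point): Centre of the white lantern's grip bar; the bar runs along y; axes as the lantern's. The free space under the bar is 98 mm wide; at the prongs' spacing it is some 65 mm high above the roof.
- lantern_green: Glazed lantern with green metalwork, about 350 g: body 84 x 84 mm, 85 mm high, low roof to 114 mm, and a rigid handle of two wire legs at y = +-54 mm and a wooden grip bar (22 mm wide in x, 12 mm high, 114 mm long in y), its centre 170 mm above the foot. Origin: centre of its underside. Its label side is -x. It may be absent.
- lantern_green_label (a point): Centre of the white striped label (30 x 42 mm) on the -x roof slope of the green lantern, 95 mm above its foot. Its +z is the outward normal of the label, 35 degrees from vertical towards the lantern's -x.
- lantern_green_bar (a point): Centre of the green lantern's grip bar; the bar runs along y; axes as the lantern's. The free space under the bar is 98 mm wide; at the prongs' spacing it is some 65 mm high above the roof.
- lantern_copper: Glazed lantern with copper metalwork, about 350 g: body 84 x 84 mm, 85 mm high, low roof to 114 mm, and a rigid handle of two wire legs at y = +-54 mm and a wooden grip bar (22 mm wide in x, 12 mm high, 114 mm long in y), its centre 170 mm above the foot. Origin: centre of its underside. Its label side is -x. It may be absent.
- lantern_copper_label (a point): Centre of the white striped label (30 x 42 mm) on the -x roof slope of the copper lantern, 95 mm above its foot. Its +z is the outward normal of the label, 35 degrees from vertical towards the lantern's -x.
- lantern_copper_bar (a point): Centre of the copper lantern's grip bar; the bar runs along y; axes as the lantern's. The free space under the bar is 98 mm wide; at the prongs' spacing it is some 65 mm high above the roof.
- tealight1: Amber glass tealight cup, 60 mm wide, 55 mm high, nearer the robot; a bystander, to be left alone. Origin: its underside.
- tealight2: Amber glass tealight cup, 60 mm wide, 55 mm high, farther off; a bystander, to be left alone. Origin: its underside.
- candlestick: Brass candlestick with a white candle, 90 mm wide foot, 205 mm high; a bystander, to be left alone. Origin: its underside.
- bud_vase: Green glass bud vase, 60 mm wide, 130 mm high; a bystander, to be left alone. Origin: its underside.
- wine_glass: Wine glass, 72 mm wide, 160 mm high; a bystander, to be left alone. Origin: its underside.
- card_box: Cardboard box of place cards, 60 x 90 x 35 mm; a bystander, to be left alone. Origin: its underside.
- spoon: Steel spoon lying flat; a bystander, to be left alone. Origin: its underside.
There are look-alikes about, which are no part of the job. Several things have the shape of the reader; the one meant has the colours described above. There is more than one size of the dock; the job needs the larger.

How it is judged:
On the way, in this order (a step that is already met when the one before it is completed fails the run):
1. white lantern, standing on the table, read: reader held there 2 s, window 45 to 150 mm off the label, label within 20 mm of its axis in x and y, facing within 26 degrees (z of lantern_white_label in the frame of reader_eye between -0.15 and -0.045 m and x of lantern_white_label in the frame of reader_eye between -0.02 and 0.02 m and y of lantern_white_label in the frame of reader_eye between -0.02 and 0.02 m and angle between the z axis of reader_eye and the z axis of lantern_white_label, either way round below 0.45 rad and height (world z) of lantern_white below 0.02 m and angle between lantern_white's own z axis and vertical below 0.2 rad), for 2 s.
2. green lantern, standing on the table, read: reader held there 2 s, window 45 to 150 mm off the label, label within 20 mm of its axis in x and y, facing within 26 degrees (z of lantern_green_label in the frame of reader_eye between -0.15 and -0.045 m and x of lantern_green_label in the frame of reader_eye between -0.02 and 0.02 m and y of lantern_green_label in the frame of reader_eye between -0.02 and 0.02 m and angle between the z axis of reader_eye and the z axis of lantern_green_label, either way round below 0.45 rad and height (world z) of lantern_green below 0.02 m and angle between lantern_green's own z axis and vertical below 0.2 rad), for 2 s.
3. copper lantern, standing on the table, read: reader held there 2 s, window 45 to 150 mm off the label, label within 20 mm of its axis in x and y, facing within 26 degrees (z of lantern_copper_label in the frame of reader_eye between -0.15 and -0.045 m and x of lantern_copper_label in the frame of reader_eye between -0.02 and 0.02 m and y of lantern_copper_label in the frame of reader_eye between -0.02 and 0.02 m and angle between the z axis of reader_eye and the z axis of lantern_copper_label, either way round below 0.45 rad and height (world z) of lantern_copper below 0.02 m and angle between lantern_copper's own z axis and vertical below 0.2 rad), for 2 s.
4. the reader lies flat in its tray, let go and at rest, with all lanterns still standing on the table (x of reader in the frame of dock between -0.03 and 0.03 m and y of reader in the frame of dock between -0.025 and 0.025 m and z of reader in the frame of dock below 0.01 m and angle between reader's own z axis and vertical below 0.1 rad and contact force between the fingers and reader below 0.2 N and linear speed of reader below 0.02 m/s and height (world z) of each of lantern_white, lantern_green, lantern_copper below 0.02 m and angle between each of lantern_white, lantern_green, lantern_copper's own z axis and vertical below 0.2 rad), for 0.3 s.
At the end, for the whole second after the job is handed in: Each lantern present hangs still and upright (14 degrees) with its bar across both prongs of a hook (70 mm of the seat along the prongs, 25 mm sideways, 12 mm in height); the reader lies flat in its tray, let go (30 mm of the centre lengthwise, 25 mm sideways) (x of reader in the frame of dock between -0.03 and 0.03 m and y of reader in the frame of dock between -0.025 and 0.025 m and z of reader in the frame of dock below 0.01 m and angle between reader's own z axis and vertical below 0.1 rad and contact force between the fingers and reader below 0.2 N and linear speed of reader below 0.02 m/s and ((x of lantern_white_bar in the frame of hook0 between -0.07 and 0.07 m and y of lantern_white_bar in the frame of hook0 between -0.025 and 0.025 m and z of lantern_white_bar in the frame of hook0 between -0.012 and 0.012 m) or (x of lantern_white_bar in the frame of hook1 between -0.07 and 0.07 m and y of lantern_white_bar in the frame of hook1 between -0.025 and 0.025 m and z of lantern_white_bar in the frame of hook1 between -0.012 and 0.012 m) or (x of lantern_white_bar in the frame of hook2 between -0.07 and 0.07 m and y of lantern_white_bar in the frame of hook2 between -0.025 and 0.025 m and z of lantern_white_bar in the frame of hook2 between -0.012 and 0.012 m)) and contact force between each of lantern_white, lantern_green, lantern_copper and rail above 0.5 N and angle between each of lantern_white, lantern_green, lantern_copper's own z axis and vertical below 0.25 rad and linear speed of each of lantern_white, lantern_green, lantern_copper below 0.15 m/s and ((x of lantern_green_bar in the frame of hook0 between -0.07 and 0.07 m and y of lantern_green_bar in the frame of hook0 between -0.025 and 0.025 m and z of lantern_green_bar in the frame of hook0 between -0.012 and 0.012 m) or (x of lantern_green_bar in the frame of hook1 between -0.07 and 0.07 m and y of lantern_green_bar in the frame of hook1 between -0.025 and 0.025 m and z of lantern_green_bar in the frame of hook1 between -0.012 and 0.012 m) or (x of lantern_green_bar in the frame of hook2 between -0.07 and 0.07 m and y of lantern_green_bar in the frame of hook2 between -0.025 and 0.025 m and z of lantern_green_bar in the frame of hook2 between -0.012 and 0.012 m)) and ((x of lantern_copper_bar in the frame of hook0 between -0.07 and 0.07 m and y of lantern_copper_bar in the frame of hook0 between -0.025 and 0.025 m and z of lantern_copper_bar in the frame of hook0 between -0.012 and 0.012 m) or (x of lantern_copper_bar in the frame of hook1 between -0.07 and 0.07 m and y of lantern_copper_bar in the frame of hook1 between -0.025 and 0.025 m and z of lantern_copper_bar in the frame of hook1 between -0.012 and 0.012 m) or (x of lantern_copper_bar in the frame of hook2 between -0.07 and 0.07 m and y of lantern_copper_bar in the frame of hook2 between -0.025 and 0.025 m and z of lantern_copper_bar in the frame of hook2 between -0.012 and 0.012 m))); the robot touches nothing.
It fails at once if a bystander is pushed more than 60 mm or knocked over (distance of any of tealight1, tealight2, candlestick, bud_vase, wine_glass, card_box, spoon from where it was at the start of the episode above 0.06 m or angle between any of tealight1, tealight2, candlestick, bud_vase, wine_glass, card_box's own z axis and vertical above 0.7 rad).
It fails at once if a lantern falls over (angle between any of lantern_white, lantern_green, lantern_copper's own z axis and vertical above 1 rad).
Of lantern_white, lantern_green, lantern_copper only 2 to 3 are there at a start; the rules pass over those that are not, and their reading is None.
At some moment in a run one of lantern_white, lantern_green, lantern_copper may be knocked a few centimetres aside while the robot is not near it.
It also fails if it takes over 210 s, if anything falls off the work surface, if the arm or the gripper's body presses on something with over 40 N, if the wrist force passes 120 N, or if a joint passes its speed limit or range.

## Working session

There is one attempt and no reset: what is moved stays moved. The work goes in short steps, Python scripts to look and compute and a shell command to move; the robot and the scene stay as the last step left them, time stands still between calls to the robot, and variables do not carry over. Pictures are saved under pics/ and viewed, at most 14 in all, crops included, and the job is handed in when it is done.

```bash
ls; mkdir -p pics
cat > h.py <<'E'
import numpy as np, cv2
from rig import manip
from scipy.spatial.transform import Rotation as R
def shot(n,fn=None):
    im=manip.get_image(n)
    if fn: cv2.imwrite('pics/'+fn,im['pixels'])
    return im
def cloud(im):
    h,w=im['depth'].shape
    K=np.array([[im['fx'],0,im['cx']],[0,im['fy'],im['cy']],[0,0,1]])
    u,v=np.meshgrid(np.arange(w),np.arange(h))
    p=cv2.undistortPoints(np.stack([u,v],-1).reshape(-1,1,2).astype(np.float64),K,np.array(im['D'],float)).reshape(h,w,2)
    d=im['depth'].astype(float)
    P=np.stack([p[...,0]*d,p[...,1]*d,d],-1)
    T=np.array(im['pose']); W=P@T[:3,:3].T+T[:3,3]
    W[d<=0]=np.nan
    return W
E
python3 - <<'E'
from h import *
s=manip.get_state(); print(s, manip.grip_point_offset)
for n in('scene','top'):
    im=shot(n,n+'1.png'); np.save('pics/'+n+'.npy',cloud(im)); print(n,np.round(im['pose'],3).tolist(),im['fx'])
E
```

```text
pics
{'clock': 0.0, 'qpos': array([-1.36098352e+00,  2.76575830e-01,  1.50614484e+00, -1.56220265e-05,
        1.36069571e+00, -1.20993165e-01]), 'qd': array([-0.00066903,  0.00102272, -0.00010777, -0.00042178, -0.00068427,
       -0.00019966]), 'effort': array([-1.72014797e-04, -4.16775906e+01, -2.45806199e+01,  6.28902762e-05,
        1.11919572e-02, -1.21005687e-05]), 'position': array([ 0.18664406, -0.54329861,  0.23044598]), 'ee_rot': array([-9.10626295e-04,  9.86351404e-01,  1.64651376e-01, -4.81126564e-05]), 'contact_force': array([-0.24337427, -0.129662  ,  0.29518142]), 'moment': array([ 0.03992731, -0.01927748, -0.01491299]), 'gripper_force': 0.0, 'width': 0.08592065820649931} 0.0187
scene [[0.814, 0.409, -0.411, 0.928], [0.58, -0.56, 0.592, -0.619], [0.012, -0.721, -0.693, 0.809], [0.0, 0.0, 0.0, 1.0]] 391.97426454804923
top [[-0.021, -0.996, 0.088, 0.444], [-0.999, 0.023, 0.026, -0.075], [-0.027, -0.088, -0.996, 1.223], [0.0, 0.0, 0.0, 1.0]] 403.0135858097593
```

View pics/scene1.png

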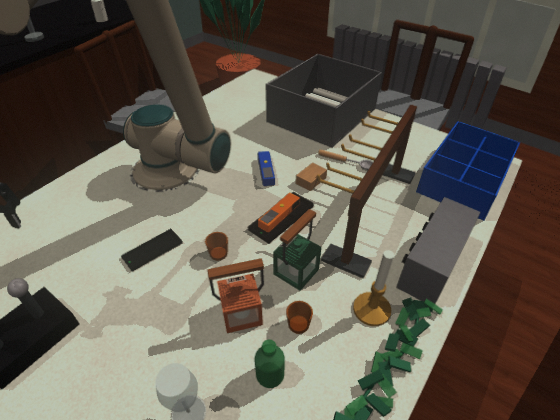

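View pics/top1.png

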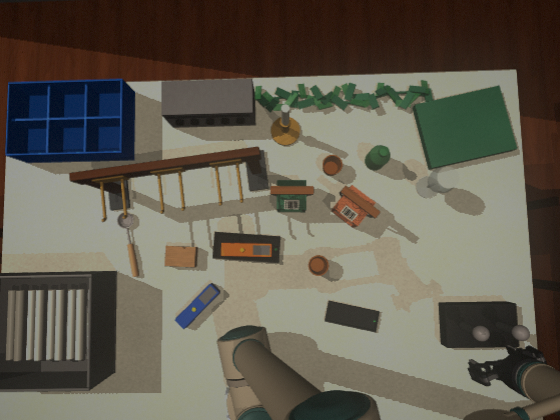

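The top view shows green at (292,195), copper at (355,205), and no white lantern. The orange reader lies in its dock at (247,249), and the rail's three prong pairs sit around (110–240,190).

```bash
cat >> h.py <<'E'
def seg(W,mask,box,z):
    x0,x1,y0,y1=box
    m=mask&(W[...,0]>x0)&(W[...,0]<x1)&(W[...,1]>y0)&(W[...,1]<y1)&(W[...,2]>z[0])&(W[...,2]<z[1])
    return m
def rect(P):
    (c,s,a)=cv2.minAreaRect((P[:,:2]*1000).astype(np.float32)); return np.round(c,1),np.round(s,1),round(a,1),np.round(np.median(P[:,2])*1000,1),len(P)
E
python3 - <<'E'
from h import *
for n in('top','scene'):
    W=np.load(f'pics/{n}.npy'); im=cv2.imread(f'pics/{n}1.png'); ok=np.isfinite(W[...,0]);T=np.ones_like(ok)
    if n=='top':
        for nm,(u,v) in dict(green=(292,190),copper=(358,201),reader=(240,249),nose=(262,250),dock=(247,240),rail=(165,165),cs=(286,128)).items(): print(nm,np.round(W[v,u],3))
    h=cv2.cvtColor(im,cv2.COLOR_BGR2HSV)
    print(n)
    for nm,box in dict(green=(.55,.75,-.20,-.02),copper=(.5,.75,-.38,-.18)).items():
        P=W[seg(W,T,box,(.155,.19))]; print(nm,'bar',rect(P),P[:,:2].mean(0))
        P=W[seg(W,T,box,(.086,.125))]; print(nm,'roof',rect(P))
    o=(h[...,0]<14)&(h[...,1]>150)&(h[...,2]>120)
    P=W[seg(W,o,(.4,.6,-.05,.2),(.028,.045))]; print('orange',rect(P))
    P=W[seg(W,T,(.4,.6,-.05,.2),(.028,.045))]; print('readertop',rect(P))
    P=W[seg(W,T,(.4,.6,-.05,.2),(.009,.045))]; print('dock',rect(P))
    P=W[seg(W,T,(.5,.85,-.1,.7),(.235,.26))]; print('rail',rect(P)); l=cv2.fitLine((P[:,:2]).astype(np.float32),cv2.DIST_HUBER,0,.01,.01).ravel(); print(l,np.degrees(np.arctan2(l[1],l[0])))
    P=W[seg(W,T,(.5,.85,-.1,.7),(.19,.23))]; 
    print('prongs',rect(P))
im=cv2.imread('pics/top1.png'); a=cv2.resize(im[150:270,60:220],(800,600),interpolation=cv2.INTER_CUBIC)
b=cv2.resize(im[150:280,210:400],(800,547),interpolation=cv2.INTER_CUBIC); cv2.imwrite('pics/c2.png',b)
E
```

```text
green [ 0.598 -0.097  0.173]
copper [ 0.564 -0.267  0.176]
reader [0.446 0.057 0.044]
nose [ 0.442 -0.007  0.036]
dock [0.473 0.039 0.01 ]
rail [0.658 0.218 0.244]
cs [ 0.792 -0.085  0.084]
top
green bar (array([597.7, -93.7]), array([110.1,  22.1]), 88.4, np.float64(176.2), 386) [ 0.59738049 -0.0938094 ]
green roof (array([597.5, -94.9]), array([101.3,  83.5]), 88.6, np.float64(94.5), 609)
copper bar (array([ 562.6, -271.9]), array([115.2,  23.2]), 51.0, np.float64(176.6), 398) [ 0.56229839 -0.27098048]
copper roof (array([ 626.9, -294.6]), array([104.9, 238.5]), 69.1, np.float64(95.2), 831)
orange (array([444.7,  40.8]), array([147.4,  37.1]), 86.9, np.float64(37.3), 411)
readertop (array([440.7,  83.3]), array([ 54.9, 234.8]), 5.6, np.float64(37.2), 743)
dock (array([451.9,  75.4]), array([ 96.5, 249.4]), 0.9, np.float64(35.7), 1087)
rail (array([661.3, 223. ]), array([ 23.5, 479.1]), 6.5, np.float64(244.5), 1788)
[ 0.11399985 -0.99348074  0.6604992   0.22089235] -83.454056
prongs (array([628.3, 150.6]), array([200.8, 580.4]), 19.8, np.float64(208.7), 1553)
scene
green bar (array(
[... 165 characters left out ...]
oat64(96.5), 911)
copper bar (array([ 564.6, -272.2]), array([112. ,  24.3]), 51.4, np.float64(175.6), 634) [ 0.56611465 -0.27386858]
copper roof (array([ 628.3, -293.6]), array([106.8, 239. ]), 71.1, np.float64(95.7), 1673)
orange (array([445.4,  41.5]), array([148.5,  40.9]), 88.5, np.float64(37.4), 356)
readertop (array([441.4,  83.8]), array([ 59.2, 238.3]), 5.9, np.float64(37.4), 626)
dock (array([452.3,  75.1]), array([100.1, 250.3]), 1.0, np.float64(32.4), 1127)
rail (array([662.3, 220.8]), array([ 24.4, 478.3]), 6.5, np.float64(245.2), 1045)
[ 0.1145091  -0.9934222   0.66895217  0.17724752] -83.42468
prongs (array([635.1, 152.8]), array([207.3, 575.4]), 17.7, np.float64(208.2), 1358)
```

View pics/c2.png

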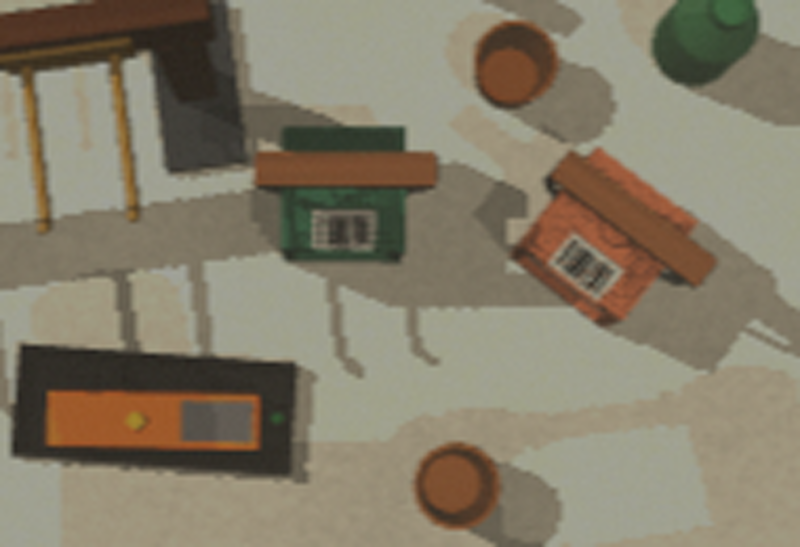

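```bash
python3 - <<'E'
from h import *
W=np.load('pics/top.npy'); im=cv2.imread('pics/top1.png');T=np.ones(W.shape[:2],bool)
P=W[seg(W,T,(.38,.52,-.08,.15),(.008,.045))]; print('dock',rect(P))
P=W[seg(W,T,(.4,.5,-.08,.15),(.028,.045))]; print('readertop',rect(P))
h=cv2.cvtColor(im,cv2.COLOR_BGR2HSV)
yel=(h[...,1]>80)&(h[...,0]>12)&(h[...,0]<30)
P=W[seg(W,T,(.5,.85,-.1,.7),(.196,.216))]
a=np.radians(6.55); x=np.array([np.cos(a),np.sin(a)]);y=np.array([-x[1],x[0]])
c=np.array([.6615,.2215]); o=c-.0767*x; print('rail origin',o)
X=(P[:,:2]-o)@x; Y=(P[:,:2]-o)@y
m=(X>-.055)&(X<.05)&(abs(Y)<.25); print(np.histogram(Y[m],np.arange(-.25,.251,.01)))
print('Xrange',X[m].min())
for k in(-.15,0,.15): print(k,(np.r_[0]), o+k*y)
E
python3 -m pendant '[{"tz":3,"ty":6,"tx":4,"az":10},{"tz":6,"ty":12,"tx":8,"az":20},{"tz":8,"ty":18,"tx":12,"az":30},{"tz":9,"ty":24,"tx":16,"az":40},{"tz":9,"ty":30,"tx":18,"az":50},{"tz":9,"ty":36,"tx":20,"az":60},{"tz":9,"ty":42,"tx":20,"az":68},{"tz":9,"ty":48,"tx":20,"az":68},{"tz":9,"ty":54,"tx":20,"az":68},{"tz":9,"ty":58,"tx":20,"az":68}]'
python3 - <<'E'
from h import *
im=shot('wrist','w1.png'); s=manip.get_state(); print(s['position'],s['qpos'],R.from_quat(s['ee_rot'],scalar_first=True).as_matrix().round(3))
W=cloud(im); np.save('pics/w1.npy',W)
E
```

```text
dock (array([454.1,  38.9]), array([213.5, 110.6]), 76.8, np.float64(35.2), 1127)
readertop (array([444.7,  42.2]), array([150.9,  38.3]), 88.8, np.float64(37.4), 693)
rail origin [0.58530064 0.21275081]
(array([  0,   0,   0,   0,   0,   0,   0, 101,   0,   0,   0,   0,  72,
        29,   0,   0,   0,   0,   0,   0,   0,   0, 105,   0,   0,   0,
         0,  83,  25,   0,   0,   0,   0,   0,   0,   0,   1, 107,   0,
         0,   0,   0,  90,  20,   0,   0,   0,   0,   0,   0]), array([-2.50000000e-01, -2.40000000e-01, -2.30000000e-01, -2.20000000e-01,
       -2.10000000e-01, -2.00000000e-01, -1.90000000e-01, -1.80000000e-01,
       -1.70000000e-01, -1.60000000e-01, -1.50000000e-01, -1.40000000e-01,
       -1.30000000e-01, -1.20000000e-01, -1.10000000e-01, -1.00000000e-01,
       -9.00000000e-02, -8.00000000e-02, -7.00000000e-02, -6.00000000e-02,
       -5.00000000e-02, -4.00000000e-02, -3.00000000e-02, -2.00000000e-02,
       -1.00000000e-02,  2.22044605e-16,  1.00000000e-02,  2.00000000e-02,
        3.00000000e-02,  4.00000000e-02,  5.00000000e-02,  6.00000000e-02,
        7.00000000e-02,  8.00000000e-02,  9.00000000e-02,  1.00000000e-01,
        1.10000000e-01,  1.20000000e-01,  1.30000000e-01,  1.40000000e-01,
        1.50000000e-01,  1.60000000e-01,  1.70000000e-01,  1.80000000e-01,
        1.90000000e-01,  2.00000000e-01,  2.10000000e-01,  2.20000000e-01,
        2.30000000e-01,  2.40000000e-01,  2.50000000e-01]))
Xrange -0.04163354915686458
-0.15 [0] [0.60241118 0.06372991]
0 [0] [0.58530064 0.21275081]
0.15 [0] [0.56819011 0.36177172]
[ 0.18666488 -0.54342699  0.23063248] [-1.36100670e+00  2.76452713e-01  1.50585301e+00  3.59030876e-06
  1.36072204e+00 -1.20996776e-01] [[ 0.946  0.325 -0.   ]
 [ 0.325 -0.946  0.001]
 [ 0.    -0.001 -1.   ]]invalid input at $[0]: expected keys jaw, tx, ty, tz, ax, ay, az
```

View pics/w1.png

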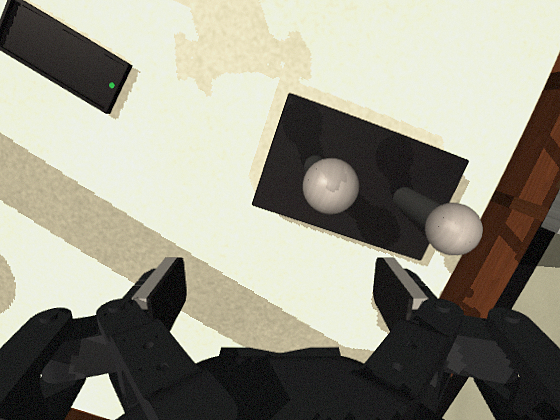

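The wrist view still shows the start pose, with the black block at (350,180), because the move was refused: each row needs every key.

```bash
python3 -m pendant '[{"jaw":1,"tz":3,"ty":6,"tx":4,"az":10,"ax":0,"ay":0},{"jaw":1,"tz":6,"ty":12,"tx":8,"az":20,"ax":0,"ay":0},{"jaw":1,"tz":8,"ty":18,"tx":12,"az":30,"ax":0,"ay":0},{"jaw":1,"tz":9,"ty":24,"tx":16,"az":40,"ax":0,"ay":0},{"jaw":1,"tz":9,"ty":30,"tx":18,"az":50,"ax":0,"ay":0},{"jaw":1,"tz":9,"ty":36,"tx":20,"az":60,"ax":0,"ay":0},{"jaw":1,"tz":9,"ty":42,"tx":20,"az":68,"ax":0,"ay":0},{"jaw":1,"tz":9,"ty":48,"tx":20,"az":68,"ax":0,"ay":0},{"jaw":1,"tz":9,"ty":54,"tx":20,"az":68,"ax":0,"ay":0},{"jaw":1,"tz":9,"ty":58,"tx":20,"az":68,"ax":0,"ay":0}]'
python3 -m pendant '[{"jaw":1,"tz":0,"ty":0,"tx":0,"az":0,"ax":0,"ay":0},{"jaw":1,"tz":0,"ty":0,"tx":0,"az":0,"ax":0,"ay":0},{"jaw":1,"tz":0,"ty":0,"tx":0,"az":0,"ax":0,"ay":0}]'
python3 - <<'E'
from h import *
im=shot('wrist','w2.png'); s=manip.get_state(); print(s['position'],s['qpos'],R.from_quat(s['ee_rot'],scalar_first=True).as_matrix().round(3))
W=cloud(im); np.save('pics/w2.npy',W)
T=np.ones(W.shape[:2],bool)
P=W[seg(W,T,(.3,.6,-.08,.15),(.028,.045))]; print('readertop',rect(P))
P=W[seg(W,T,(.3,.6,-.08,.15),(.008,.045))]; print('dock',rect(P))
P=W[seg(W,T,(.3,.6,-.08,.15),(.003,.02))]; print('dock low',rect(P))
E
```

```text
clock: 1.4
position: [0.3861, 0.0177, 0.3213]
ee_rot: [0.0, 0.726, 0.688, 0.0]
contact_force: [1.2, -0.2, -0.1]
width: 0.0856
gripper_force: 0.0
clock: 1.78
position: [0.3865, 0.0145, 0.3211]
ee_rot: [0.0, 0.726, 0.687, -0.0]
contact_force: [-0.0, -1.2, -0.8]
width: 0.0854
gripper_force: 0.0
[0.38652597 0.01437941 0.32113837] [-1.42825170e-01 -5.91726918e-02  1.67611187e+00 -4.08837520e-04
  1.52488096e+00 -8.66497689e-02] [[ 0.056  0.998 -0.   ]
 [ 0.998 -0.056 -0.   ]
 [-0.    -0.    -1.   ]]
readertop (array([445.4,  40.9]), array([120.8, 348.6]), 37.8, np.float64(38.0), 4057)
dock (array([451.7,  44.9]), array([175.2, 325.6]), 27.8, np.float64(36.3), 6302)
dock low (array([450.1,  35.1]), array([229.6, 299.8]), 89.9, np.float64(6.7), 5590)
```

View pics/w2.png

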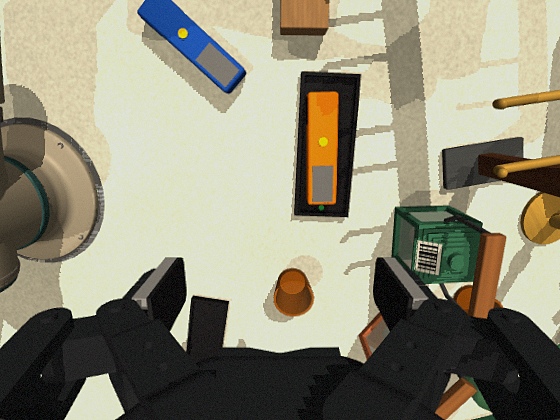

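Wrist view: the orange reader is at (323,148) with a grey panel at its lower (−y) end around (323,183). I'll zoom in to tell which end is the nose.

Run:
```python
import cv2,numpy as np
a=cv2.resize(cv2.imread('pics/w2.png')[65:222,285:370],(325,600),interpolation=cv2.INTER_CUBIC)
b=cv2.resize(cv2.imread('pics/scene1.png')[180:250,240:320],(470,411),interpolation=cv2.INTER_CUBIC)
c=np.zeros((600,800,3),np.uint8);c[:,:325]=a;c[:411,328:798]=b;cv2.imwrite('pics/z3.png',c)
```

```text
(no output)
```

View pics/z3.png

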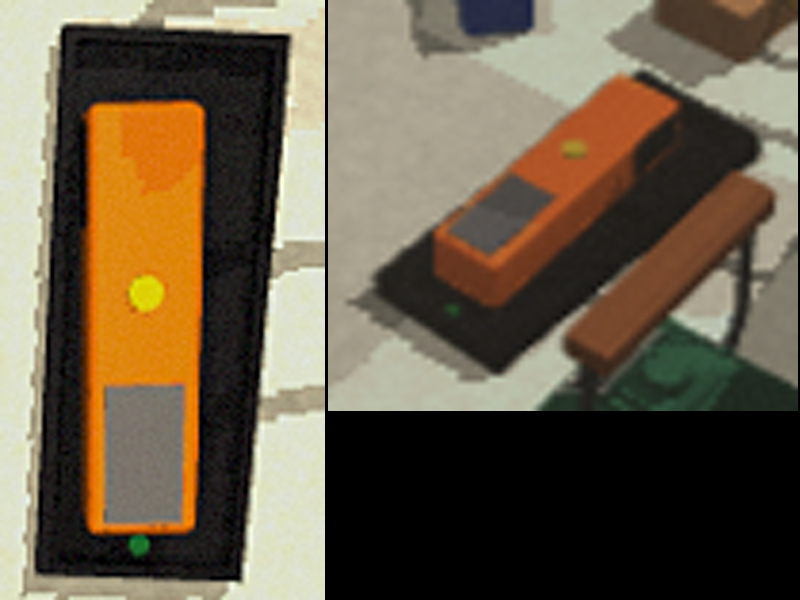

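Scene zoom: the black nose shows on the lower side of the reader's far (+y) end at (655,145), and the display is at the −y end. So reader +x ≈ world +y. Next I'll measure reader and dock precisely.

Run:
```python
from h import *
W=np.load('pics/w2.npy'); im=cv2.imread('pics/w2.png'); h=cv2.cvtColor(im,cv2.COLOR_BGR2HSV)
roi=np.zeros(W.shape[:2],bool); roi[65:222,288:368]=1
o=roi&(W[...,2]>.030)&(W[...,2]<.05); P=W[o]; print('reader',rect(P))
d=roi&((h[...,2]<70)|o); d=cv2.morphologyEx(d.astype(np.uint8),cv2.MORPH_OPEN,np.ones((3,3)))
n,l,st,_=cv2.connectedComponentsWithStats(d); k=1+np.argmax(st[1:,4]); P=W[(l==k)&(W[...,2]<.02)]; print('dock',rect(P))
```

```text
reader (array([445.2,  41.5]), array([147.6,  41.1]), 87.9, np.float64(38.2), 3329)
dock (array([454.4,  42.1]), array([199.2,  82.8]), 84.7, np.float64(6.8), 4596)
```

```bash
python3 -m pendant '[{"jaw":1,"tx":3,"ty":1.5,"tz":-4,"ax":0,"ay":0,"az":1},{"jaw":1,"tx":5.9,"ty":2.7,"tz":-9,"ax":0,"ay":0,"az":1},{"jaw":1,"tx":5.9,"ty":2.7,"tz":-14,"ax":0,"ay":0,"az":1},{"jaw":1,"tx":5.9,"ty":2.7,"tz":-19,"ax":0,"ay":0,"az":1},{"jaw":1,"tx":5.9,"ty":2.7,"tz":-24,"ax":0,"ay":0,"az":1},{"jaw":1,"tx":5.9,"ty":2.7,"tz":-26,"ax":0,"ay":0,"az":1},{"jaw":1,"tx":5.9,"ty":2.7,"tz":-26,"ax":0,"ay":0,"az":1},{"jaw":1,"tx":5.9,"ty":2.7,"tz":-26,"ax":0,"ay":0,"az":1}]' 40
python3 -c "
from h import *
s=manip.get_state();print(s['position'],R.from_quat(s['ee_rot'],scalar_first=True).as_matrix().round(3)[:,0])"
```

```text
clock: 2.82
position: [0.4466, 0.0418, 0.0621]
ee_rot: [0.001, 0.72, 0.694, 0.001]
contact_force: [0.1, 0.4, 0.6]
width: 0.0854
gripper_force: 0.0
[0.44655141 0.04184279 0.0620592 ] [ 0.038  0.999 -0.   ]
```

```bash
python3 -m pendant '[{"jaw":1,"tx":-0.1,"ty":0,"tz":-2,"ax":0,"ay":0,"az":0},{"jaw":1,"tx":-0.1,"ty":0,"tz":-3.5,"ax":0,"ay":0,"az":0},{"jaw":1,"tx":-0.1,"ty":0,"tz":-4.7,"ax":0,"ay":0,"az":0},{"jaw":1,"tx":-0.1,"ty":0,"tz":-4.7,"ax":0,"ay":0,"az":0},{"jaw":-0.3,"tx":-0.1,"ty":0,"tz":-4.7,"ax":0,"ay":0,"az":0},{"jaw":-0.3,"tx":-0.1,"ty":0,"tz":-4.7,"ax":0,"ay":0,"az":0},{"jaw":-0.3,"tx":-0.1,"ty":0,"tz":-4.7,"ax":0,"ay":0,"az":0},{"jaw":-0.3,"tx":-0.1,"ty":0,"tz":-4.7,"ax":0,"ay":0,"az":0},{"jaw":-0.3,"tx":-0.1,"ty":0,"tz":-4.7,"ax":0,"ay":0,"az":0}]' 40
```

```text
clock: 3.95
position: [0.4451, 0.0428, 0.0149]
ee_rot: [0.001, 0.72, 0.694, 0.001]
contact_force: [-1.5, -0.2, 6.3]
width: 0.0392
gripper_force: 41.3
```

```bash
cat >> h.py <<'E'
def lantern(W,px,guess):
    g=np.array(guess); x,y=guess; T=np.ones(W.shape[:2],bool)
    near=np.hypot(W[...,0]-x,W[...,1]-y)<.09
    P=W[seg(W,near,(0,1,-1,1),(.160,.19))]
    (c,s,a)=cv2.minAreaRect((P[:,:2]*1000).astype(np.float32))
    if s[0]<s[1]: a-=90
    c=np.array(c)/1000; a=(a-90+90)%180-90     # lantern yaw (y axis = a+90)
    ex=np.array([np.cos(np.radians(a)),np.sin(np.radians(a))])
    h=cv2.cvtColor(px,cv2.COLOR_BGR2HSV)
    wm=near&(h[...,1]<60)&(h[...,2]>90)&(W[...,2]>.07)&(W[...,2]<.125)
    n,l,st,_=cv2.connectedComponentsWithStats(cv2.morphologyEx(wm.astype(np.uint8),cv2.MORPH_CLOSE,np.ones((5,5)))); 
    k=1+np.argmax(st[1:,4]) if n>1 else 0
    L=np.nanmean(W[(l==k)&np.isfinite(W[...,0])],0); v=L[:2]-c
    return c,a,np.round(s,1),L,np.round([v@ex,v@[-ex[1],ex[0]]],4)
def target(c,a,d=.09,tilt=33,lx=-.029):
    a=np.radians(a); ex=np.array([np.cos(a),np.sin(a),0]); ey=np.array([-ex[1],ex[0],0])
    lab=np.array([*c,.095])+lx*ex; n0=-np.sin(np.radians(35))*ex+np.cos(np.radians(35))*np.array([0,0,1])
    t=np.radians(tilt); n=-np.sin(t)*ex+np.cos(t)*np.array([0,0,1])
    Rt=np.stack([ey,np.cross(-n,ey),-n],1)
    return lab+d*n0-Rt@np.array([.0537,0,.010]),Rt
def go(p,Rt):
    s=manip.get_state(); R0=R.from_quat(s['ee_rot'],scalar_first=True).as_matrix()
    print('pos',s['position'].round(4),'shift cm',((p-s['position'])*100).round(2),'rotvec',R.from_matrix(Rt@R0.T).as_rotvec(degrees=True).round(1))
E
python3 - <<'E'
from h import *
im=shot('top','top2.png'); W=cloud(im)
for n,g in dict(green=(.598,-.095),copper=(.5635,-.272)).items():
    r=lantern(W,im['pixels'],g); print(n,r); go(*target(r[0],r[1]))
E
```

```text
green (array([ 0.59742413, -0.09379359]), -1.5342636108398438, array([110.1,  22.1]), array([ 0.56805123, -0.09527045,  0.09698675]), array([-0.0293, -0.0023]))
pos [0.4451 0.0428 0.0149] shift cm [  6.49 -18.8   16.22] rotvec [ -1.  -32.9   0.5]
copper (array([ 0.56300977, -0.27196487]), -39.07506561279297, array([114.7,  23.2]), array([ 0.54077174, -0.25473933,  0.09876167]), array([-0.0281, -0.0006]))
pos [0.4451 0.0428 0.0149] shift cm [  1.73 -30.22  16.22] rotvec [-11.7 -31.3 -36. ]
```

```bash
python3 -m pendant '[{"jaw":-0.3,"tx":0,"ty":0,"tz":2,"ax":0,"ay":0,"az":0},{"jaw":-0.3,"tx":0,"ty":0,"tz":5,"ax":0,"ay":0,"az":0},{"jaw":-0.3,"tx":0,"ty":0,"tz":10,"ax":0,"ay":0,"az":0},{"jaw":-0.3,"tx":0,"ty":0,"tz":15,"ax":0,"ay":0,"az":0},{"jaw":-0.3,"tx":0,"ty":-3,"tz":20,"ax":0,"ay":-6,"az":0},{"jaw":-0.3,"tx":0,"ty":-7,"tz":23,"ax":0,"ay":-12,"az":0},{"jaw":-0.3,"tx":0,"ty":-11,"tz":23,"ax":0,"ay":-18,"az":0},{"jaw":-0.3,"tx":1,"ty":-15,"tz":23,"ax":-0.5,"ay":-25,"az":0.5},{"jaw":-0.3,"tx":2,"ty":-18,"tz":23,"ax":-1,"ay":-33,"az":0.5},{"jaw":-0.3,"tx":2,"ty":-18.9,"tz":23,"ax":-1,"ay":-33,"az":0.5}]' 40
python3 -m pendant '[{"jaw":-0.3,"tx":0,"ty":0,"tz":0,"ax":0,"ay":0,"az":0},{"jaw":-0.3,"tx":0,"ty":0,"tz":0,"ax":0,"ay":0,"az":0}]' 40
python3 - <<'E'
from h import *
go(*target((.5977,-.0945),-1.6))
shot('scene','s2.png')
E
```

```text
clock: 5.25
position: [0.4615, -0.1467, 0.2418]
ee_rot: [0.202, 0.689, 0.667, 0.198]
contact_force: [-0.2, 0.4, -2.8]
width: 0.0394
gripper_force: 41.3
clock: 5.5
position: [0.4641, -0.1455, 0.2439]
ee_rot: [0.203, 0.687, 0.669, 0.198]
contact_force: [-0.4, 0.7, -1.8]
width: 0.0393
gripper_force: 41.3
pos [ 0.4641 -0.1455  0.2439] shift cm [ 4.6  -0.03 -6.68] rotvec [-0.1 -0.  -0.1]
```

View pics/s2.png

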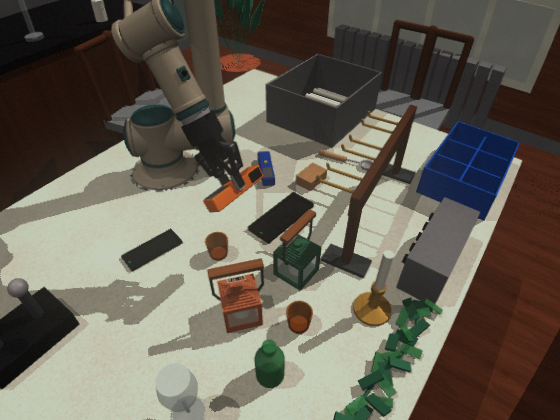

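The reader is held with its black nose at the +y end (256,172), and both lanterns are standing. I'll move in on green.

```bash
python3 -m pendant '[{"jaw":-0.3,"tx":2,"ty":0,"tz":-3,"ax":0,"ay":0,"az":0},{"jaw":-0.3,"tx":3.5,"ty":0,"tz":-5,"ax":0,"ay":0,"az":0},{"jaw":-0.3,"tx":4.6,"ty":0,"tz":-6.7,"ax":0,"ay":0,"az":0},{"jaw":-0.3,"tx":4.6,"ty":0,"tz":-6.7,"ax":0,"ay":0,"az":0},{"jaw":-0.3,"tx":4.6,"ty":0,"tz":-6.7,"ax":0,"ay":0,"az":0}]' 40
python3 - <<'E'
from h import *
im=shot('top','top3.png'); W=cloud(im)
r=lantern(W,im['pixels'],(.598,-.095)); print(r)
go(*target((.5977,-.0945),-1.6))
P=W[seg(W,np.ones(W.shape[:2],bool),(.4,.6,-.26,-.03),(.15,.23))]
s=manip.get_state(); print(R.from_quat(s['ee_rot'],scalar_first=True).as_matrix().round(2).tolist())
E
```

```text
clock: 6.18
position: [0.5107, -0.1457, 0.1778]
ee_rot: [0.204, 0.686, 0.669, 0.199]
contact_force: [0.0, 0.2, -1.8]
width: 0.0393
gripper_force: 41.3
(array([ 0.56814001, -0.09311526]), -1.2908401489257812, array([110.2,  80.4]), array([ 0.56822176, -0.09112767,  0.09694478]), array([0.   , 0.002]))
pos [ 0.5107 -0.146   0.1782] shift cm [-0.05  0.02 -0.11] rotvec [ 0.   0.1 -0.1]
[[0.03, 0.84, 0.55], [1.0, -0.02, -0.01], [-0.0, 0.55, -0.84]]
```

```bash
H='{"jaw":-0.3,"tx":0,"ty":0,"tz":0,"ax":0,"ay":0,"az":0}'
python3 -m pendant '[{"jaw":-0.3,"tx":0,"ty":0,"tz":0,"ax":0,"ay":0,"az":0},{"jaw":-0.3,"tx":0,"ty":0,"tz":0,"ax":0,"ay":0,"az":0},{"jaw":-0.3,"tx":0,"ty":0,"tz":0,"ax":0,"ay":0,"az":0},{"jaw":-0.3,"tx":0,"ty":0,"tz":0,"ax":0,"ay":0,"az":0},{"jaw":-0.3,"tx":0,"ty":0,"tz":0,"ax":0,"ay":0,"az":0},{"jaw":-0.3,"tx":0,"ty":0,"tz":0,"ax":0,"ay":0,"az":0},{"jaw":-0.3,"tx":0,"ty":0,"tz":0,"ax":0,"ay":0,"az":0},{"jaw":-0.3,"tx":0,"ty":0,"tz":0,"ax":0,"ay":0,"az":0},{"jaw":-0.3,"tx":0,"ty":0,"tz":0,"ax":0,"ay":0,"az":0},{"jaw":-0.3,"tx":0,"ty":0,"tz":0,"ax":0,"ay":0,"az":0}]' 40 >/dev/null
python3 -m pendant '[{"jaw":-0.3,"tx":0,"ty":0,"tz":0,"ax":0,"ay":0,"az":0},{"jaw":-0.3,"tx":0,"ty":0,"tz":0,"ax":0,"ay":0,"az":0},{"jaw":-0.3,"tx":0,"ty":0,"tz":0,"ax":0,"ay":0,"az":0},{"jaw":-0.3,"tx":0,"ty":0,"tz":0,"ax":0,"ay":0,"az":0},{"jaw":-0.3,"tx":0,"ty":0,"tz":0,"ax":0,"ay":0,"az":0},{"jaw":-0.3,"tx":0,"ty":0,"tz":0,"ax":0,"ay":0,"az":0},{"jaw":-0.3,"tx":0,"ty":0,"tz":0,"ax":0,"ay":0,"az":0},{"jaw":-0.3,"tx":0,"ty":0,"tz":0,"ax":0,"ay":0,"az":0},{"jaw":-0.3,"tx":0,"ty":0,"tz":0,"ax":0,"ay":0,"az":0},{"jaw":-0.3,"tx":0,"ty":0,"tz":0,"ax":0,"ay":0,"az":0}]' 40 >/dev/null
python3 -m pendant '[{"jaw":-0.3,"tx":0,"ty":0,"tz":0,"ax":0,"ay":0,"az":0},{"jaw":-0.3,"tx":0,"ty":0,"tz":0,"ax":0,"ay":0,"az":0},{"jaw":-0.3,"tx":0,"ty":0,"tz":0,"ax":0,"ay":0,"az":0},{"jaw":-0.3,"tx":0,"ty":0,"tz":0,"ax":0,"ay":0,"az":0},{"jaw":-0.3,"tx":0,"ty":0,"tz":0,"ax":0,"ay":0,"az":0},{"jaw":-0.3,"tx":0,"ty":0,"tz":0,"ax":0,"ay":0,"az":0},{"jaw":-0.3,"tx":0,"ty":0,"tz":0,"ax":0,"ay":0,"az":0},{"jaw":-0.3,"tx":0,"ty":0,"tz":0,"ax":0,"ay":0,"az":0},{"jaw":-0.3,"tx":0,"ty":0,"tz":0,"ax":0,"ay":0,"az":0}]' 40
python3 - <<'E'
from h import *
im=shot('scene'); W=cloud(im); np.save('pics/s3.npy',W)
cv2.imwrite('pics/s3.png',cv2.resize(im['pixels'][120:345,170:370],(533,600),interpolation=cv2.INTER_CUBIC))
im=shot('top'); W=cloud(im)
for g in((.598,-.095),(.5635,-.272)): print(lantern(W,im['pixels'],g))
E
```

```text
clock: 9.85
position: [0.5104, -0.1462, 0.1773]
ee_rot: [0.203, 0.687, 0.669, 0.198]
contact_force: [0.1, -0.3, -2.3]
width: 0.039
gripper_force: 41.3
(array([ 0.56693243, -0.09317243]), -1.2971954345703125, array([110.4,  83.2]), array([ 0.56830085, -0.09047519,  0.09720221]), array([0.0013, 0.0027]))
(array([ 0.53346765, -0.24824323]), -38.96341323852539, array([115. ,  98.9]), array([ 0.54074396, -0.25465503,  0.09861371]), array([ 0.0097, -0.0004]))
```

View pics/s3.png

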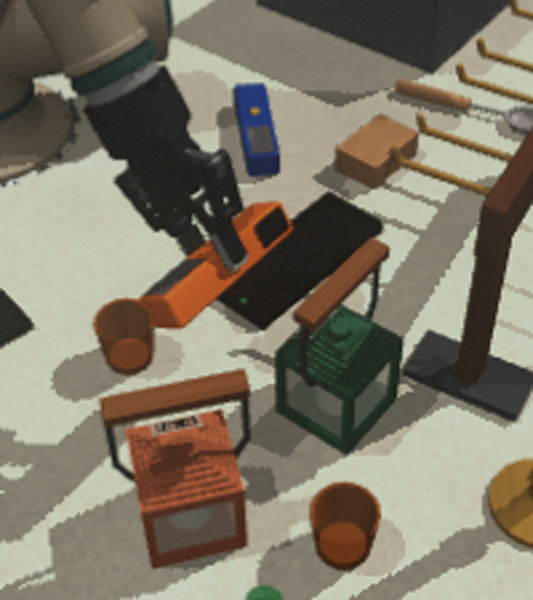

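The scene crop shows the reader tilted toward the green label, with both lanterns upright. I'll check numerically that the reader hasn't rotated in the grip.

Run:
```python
from h import *
im=shot('scene'); W=cloud(im); h=cv2.cvtColor(im['pixels'],cv2.COLOR_BGR2HSV)
m=(h[...,0]<16)&(h[...,1]>120)&(W[...,2]>.13)&(W[...,2]<.26)&(W[...,0]<.56)&(W[...,1]>-.25)&(W[...,1]<-.03)
n,l,st,_=cv2.connectedComponentsWithStats(m.astype(np.uint8));k=1+np.argmax(st[1:,4]);P=W[l==k]
print(len(P),P.min(0),P.max(0)); s=manip.get_state(); Rm=R.from_quat(s['ee_rot'],scalar_first=True).as_matrix()
Q=(P-s['position'])@Rm; print('in tool frame',np.percentile(Q,[1,50,99],axis=0).round(4))
# front face: y extreme ; bottom edge slope
for lo,hi in((-.07,-.05),(-.05,-.03),(-.03,-.012),(.015,.03)):
    q=Q[(Q[:,0]>lo)&(Q[:,0]<hi)]; print(lo,len(q),np.percentile(q[:,2],[2,98]).round(4) if len(q) else '')
```

```text
792 [ 0.48086346 -0.22313855  0.16290368] [ 0.53280819 -0.07300942  0.21840402]
in tool frame [[-0.0765 -0.0153 -0.0238]
 [-0.0278  0.0184 -0.0117]
 [ 0.0702  0.0222  0.0075]]
-0.07 118 [-0.0228  0.0067]
-0.05 114 [-0.0229  0.0071]
-0.03 106 [-0.0234  0.0069]
0.015 74 [-0.0232  0.0063]
```

Run:
```python
from h import *
p,Rt=target((.5635,-.272),-39); go(p,Rt)
n=-Rt[:,2]; go(p+.06*n,Rt)
```

```text
pos [ 0.5104 -0.1462  0.1773] shift cm [ -4.76 -11.34  -0.02] rotvec [ -0.    0.  -37.5]
pos [ 0.5104 -0.1462  0.1773] shift cm [-7.3  -9.28  5.01] rotvec [ -0.    0.  -37.5]
```

```bash
python3 -m pendant '[{"jaw":-0.3,"tx":-2,"ty":0,"tz":2.5,"ax":0,"ay":0,"az":0},{"jaw":-0.3,"tx":-5,"ty":-1,"tz":5,"ax":0,"ay":0,"az":0},{"jaw":-0.3,"tx":-7.3,"ty":-4,"tz":5,"ax":0,"ay":0,"az":-9},{"jaw":-0.3,"tx":-7.3,"ty":-7,"tz":5,"ax":0,"ay":0,"az":-18},{"jaw":-0.3,"tx":-7.3,"ty":-9.3,"tz":5,"ax":0,"ay":0,"az":-28},{"jaw":-0.3,"tx":-7.3,"ty":-9.3,"tz":5,"ax":0,"ay":0,"az":-37.5},{"jaw":-0.3,"tx":-6.2,"ty":-10.3,"tz":2.5,"ax":0,"ay":0,"az":-37.5},{"jaw":-0.3,"tx":-4.8,"ty":-11.3,"tz":0,"ax":0,"ay":0,"az":-37.5},{"jaw":-0.3,"tx":-4.8,"ty":-11.3,"tz":0,"ax":0,"ay":0,"az":-37.5},{"jaw":-0.3,"tx":-4.8,"ty":-11.3,"tz":0,"ax":0,"ay":0,"az":-37.5}]' 40
python3 - <<'E'
from h import *
im=shot('top'); W=cloud(im)
print(lantern(W,im['pixels'],(.5635,-.272))[3]);print(lantern(W,im['pixels'],(.598,-.095)))
go(*target((.5635,-.272),-39))
E
```

```text
clock: 11.25
position: [0.4623, -0.2591, 0.1776]
ee_rot: [0.256, 0.866, 0.412, 0.123]
contact_force: [-0.6, -0.7, -1.8]
width: 0.0392
gripper_force: 41.5
[ 0.54062469 -0.25473958  0.09892695]
(array([ 0.59758453, -0.09377232]), -1.4707107543945312, array([110.3,  21.8]), array([ 0.56796903, -0.09510024,  0.09675183]), array([-0.0296, -0.0021]))
pos [ 0.4624 -0.2593  0.1781] shift cm [ 0.04 -0.03 -0.1 ] rotvec [0.  0.1 0. ]
```

```bash
python3 -m pendant '[{"jaw":-0.3,"tx":0,"ty":0,"tz":0,"ax":0,"ay":0,"az":0},{"jaw":-0.3,"tx":0,"ty":0,"tz":0,"ax":0,"ay":0,"az":0},{"jaw":-0.3,"tx":0,"ty":0,"tz":0,"ax":0,"ay":0,"az":0},{"jaw":-0.3,"tx":0,"ty":0,"tz":0,"ax":0,"ay":0,"az":0},{"jaw":-0.3,"tx":0,"ty":0,"tz":0,"ax":0,"ay":0,"az":0},{"jaw":-0.3,"tx":0,"ty":0,"tz":0,"ax":0,"ay":0,"az":0},{"jaw":-0.3,"tx":0,"ty":0,"tz":0,"ax":0,"ay":0,"az":0},{"jaw":-0.3,"tx":0,"ty":0,"tz":0,"ax":0,"ay":0,"az":0},{"jaw":-0.3,"tx":0,"ty":0,"tz":0,"ax":0,"ay":0,"az":0},{"jaw":-0.3,"tx":0,"ty":0,"tz":0,"ax":0,"ay":0,"az":0}]' 40 >/dev/null
python3 -m pendant '[{"jaw":-0.3,"tx":0,"ty":0,"tz":0,"ax":0,"ay":0,"az":0},{"jaw":-0.3,"tx":0,"ty":0,"tz":0,"ax":0,"ay":0,"az":0},{"jaw":-0.3,"tx":0,"ty":0,"tz":0,"ax":0,"ay":0,"az":0},{"jaw":-0.3,"tx":0,"ty":0,"tz":0,"ax":0,"ay":0,"az":0},{"jaw":-0.3,"tx":0,"ty":0,"tz":0,"ax":0,"ay":0,"az":0},{"jaw":-0.3,"tx":0,"ty":0,"tz":0,"ax":0,"ay":0,"az":0},{"jaw":-0.3,"tx":0,"ty":0,"tz":0,"ax":0,"ay":0,"az":0},{"jaw":-0.3,"tx":0,"ty":0,"tz":0,"ax":0,"ay":0,"az":0},{"jaw":-0.3,"tx":0,"ty":0,"tz":0,"ax":0,"ay":0,"az":0},{"jaw":-0.3,"tx":0,"ty":0,"tz":0,"ax":0,"ay":0,"az":0}]' 40 >/dev/null
python3 -m pendant '[{"jaw":-0.3,"tx":0,"ty":0,"tz":0,"ax":0,"ay":0,"az":0},{"jaw":-0.3,"tx":0,"ty":0,"tz":0,"ax":0,"ay":0,"az":0},{"jaw":-0.3,"tx":0,"ty":0,"tz":0,"ax":0,"ay":0,"az":0},{"jaw":-0.3,"tx":0,"ty":0,"tz":0,"ax":0,"ay":0,"az":0},{"jaw":-0.3,"tx":0,"ty":0,"tz":0,"ax":0,"ay":0,"az":0},{"jaw":-0.3,"tx":0,"ty":0,"tz":0,"ax":0,"ay":0,"az":0},{"jaw":-0.3,"tx":0,"ty":0,"tz":0,"ax":0,"ay":0,"az":0},{"jaw":-0.3,"tx":0,"ty":0,"tz":0,"ax":0,"ay":0,"az":0},{"jaw":-0.3,"tx":0,"ty":0,"tz":0,"ax":0,"ay":0,"az":0}]' 40
python3 - <<'E'
from h import *
im=shot('top'); W=cloud(im)
print(lantern(W,im['pixels'],(.5635,-.272))[3]);print(lantern(W,im['pixels'],(.598,-.095)))
a=np.radians(84.7);x=np.array([np.cos(a),np.sin(a),0]);Rt=np.stack([x,np.cross([0,0,-1],x),[0,0,-1]],1)
p=np.array([.4545,.042,.12])+.0015*x; go(p,Rt)
E
```

```text
clock: 14.92
position: [0.4624, -0.2592, 0.1773]
ee_rot: [0.256, 0.865, 0.413, 0.122]
contact_force: [0.5, -0.5, -1.7]
width: 0.0393
gripper_force: 41.5
[ 0.5409274  -0.25478144  0.09853101]
(array([ 0.54717694, -0.10428207]), -1.4860916137695312, array([112.3,  21.6]), array([ 0.52058875, -0.10182111,  0.09947906]), array([-0.0266,  0.0018]))
pos [ 0.4624 -0.2592  0.1773] shift cm [-0.77 30.27 -5.73] rotvec [12.6 31.  32.8]
```

Copper's hold is done. Green has been knocked to (0.547,−0.104) and is still standing. Now I'll return the reader to its dock.

```bash
python3 -m pendant '[{"jaw":-0.3,"tx":-2,"ty":1.5,"tz":4,"ax":0,"ay":0,"az":0},{"jaw":-0.3,"tx":-4,"ty":3,"tz":8,"ax":0,"ay":0,"az":0},{"jaw":-0.3,"tx":-5,"ty":6,"tz":12,"ax":2.1,"ay":5.2,"az":5.5},{"jaw":-0.3,"tx":-5,"ty":10,"tz":13,"ax":4.2,"ay":10.3,"az":11},{"jaw":-0.3,"tx":-4,"ty":15,"tz":13,"ax":6.3,"ay":15.5,"az":16.4},{"jaw":-0.3,"tx":-3,"ty":20,"tz":12,"ax":8.4,"ay":20.7,"az":21.9},{"jaw":-0.3,"tx":-2,"ty":25,"tz":8,"ax":10.5,"ay":25.8,"az":27.3},{"jaw":-0.3,"tx":-0.8,"ty":30.3,"tz":2,"ax":12.6,"ay":31,"az":32.8},{"jaw":-0.3,"tx":-0.8,"ty":30.3,"tz":-2,"ax":12.6,"ay":31,"az":32.8},{"jaw":-0.3,"tx":-0.8,"ty":30.3,"tz":-5,"ax":12.6,"ay":31,"az":32.8}]' 40
python3 -m pendant '[{"jaw":-0.3,"tx":0,"ty":0,"tz":0,"ax":0,"ay":0,"az":0},{"jaw":-0.3,"tx":0,"ty":0,"tz":0,"ax":0,"ay":0,"az":0}]' 40
python3 - <<'E'
from h import *
a=np.radians(84.7);x=np.array([np.cos(a),np.sin(a),0]);Rt=np.stack([x,np.cross([0,0,-1],x),[0,0,-1]],1)
p=np.array([.4545,.042,.0155])+.0015*x; go(p,Rt)
E
```

```text
clock: 16.23
position: [0.4538, 0.045, 0.1244]
ee_rot: [-0.001, 0.738, 0.675, -0.001]
contact_force: [0.4, 0.0, -2.4]
width: 0.0392
gripper_force: 41.8
clock: 16.48
position: [0.4559, 0.0436, 0.1286]
ee_rot: [0.001, 0.739, 0.674, 0.001]
contact_force: [-0.1, 0.7, -1.0]
width: 0.0391
gripper_force: 41.9
pos [0.4559 0.0436 0.1286] shift cm [-1.300e-01 -1.000e-02 -1.131e+01] rotvec [ 0.   0.2 -0. ]
```

```bash
python3 -m pendant '[{"jaw":-0.3,"tx":-0.1,"ty":0,"tz":-4,"ax":0,"ay":0,"az":0},{"jaw":-0.3,"tx":-0.1,"ty":0,"tz":-8,"ax":0,"ay":0,"az":0},{"jaw":-0.3,"tx":-0.1,"ty":0,"tz":-10,"ax":0,"ay":0,"az":0},{"jaw":-0.3,"tx":-0.1,"ty":0,"tz":-11.25,"ax":0,"ay":0,"az":0},{"jaw":-0.3,"tx":-0.1,"ty":0,"tz":-11.25,"ax":0,"ay":0,"az":0},{"jaw":-0.3,"tx":-0.1,"ty":0,"tz":-11.25,"ax":0,"ay":0,"az":0},{"jaw":1,"tx":-0.1,"ty":0,"tz":-11.25,"ax":0,"ay":0,"az":0},{"jaw":1,"tx":-0.1,"ty":0,"tz":-11.25,"ax":0,"ay":0,"az":0},{"jaw":1,"tx":-0.1,"ty":0,"tz":-11.25,"ax":0,"ay":0,"az":0},{"jaw":1,"tx":-0.1,"ty":0,"tz":-11.25,"ax":0,"ay":0,"az":0}]' 40
python3 -m pendant '[{"jaw":1,"tx":0,"ty":0,"tz":0,"ax":0,"ay":0,"az":0},{"jaw":1,"tx":0,"ty":0,"tz":3,"ax":0,"ay":0,"az":0},{"jaw":1,"tx":0,"ty":0,"tz":8,"ax":0,"ay":0,"az":0},{"jaw":1,"tx":-3,"ty":4,"tz":14,"ax":0,"ay":0,"az":0},{"jaw":1,"tx":-7,"ty":8,"tz":20,"ax":0,"ay":0,"az":0},{"jaw":1,"tx":-10,"ty":12,"tz":26,"ax":0,"ay":0,"az":0},{"jaw":1,"tx":-10,"ty":12,"tz":26,"ax":0,"ay":0,"az":0},{"jaw":1,"tx":-10,"ty":12,"tz":26,"ax":0,"ay":0,"az":0}]' 40
python3 - <<'E'
from h import *
im=shot('top','top4.png'); W=cloud(im); T=np.ones(W.shape[:2],bool)
P=W[seg(W,T,(.4,.51,-.08,.15),(.028,.045))]; print('reader',rect(P))
for n,g in dict(green=(.547,-.104),copper=(.5635,-.272)).items():
    c,a,*r=lantern(W,im['pixels'],g); print(n,c,a,r)
s=manip.get_state();print(s['position'],R.from_quat(s['ee_rot'],scalar_first=True).as_matrix().round(3)[:,0])
E
```

```text
clock: 17.73
position: [0.4535, 0.0438, 0.0149]
ee_rot: [0.0, 0.739, 0.674, 0.0]
contact_force: [-0.2, 0.3, -0.0]
width: 0.0856
gripper_force: 0.0
clock: 18.73
position: [0.3537, 0.1654, 0.2778]
ee_rot: [0.002, 0.738, 0.675, 0.003]
contact_force: [1.0, 0.2, 0.0]
width: 0.0855
gripper_force: 0.0
reader (array([454.2,  42.9]), array([149.5,  41.8]), 85.3, np.float64(37.3), 692)
green [ 0.54719086 -0.10440457] -1.404998779296875 [array([112.5,  21.6]), array([ 0.51735431, -0.10316085,  0.0970401 ]), array([-0.0299,  0.0005])]
copper [ 0.56250079 -0.27172964] -38.76584243774414 [array([115. ,  23.3]), array([ 0.54075575, -0.25467383,  0.09849419]), array([-0.0276, -0.0003])]
[0.35347101 0.16433337 0.2757581 ] [0.09  0.996 0.001]
```

View pics/top4.png

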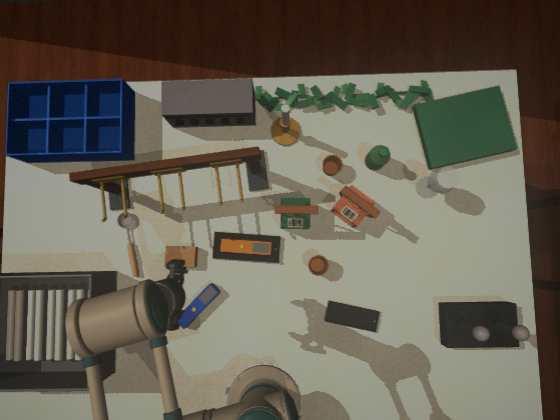

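Reader is flat in its tray at (247,247); green is at (296,213) and copper at (356,205), both standing. Next I'll grasp green's bar from above.

```bash
python3 -m pendant '[{"jaw":1,"tx":3,"ty":-4,"tz":0,"ax":0,"ay":0,"az":1},{"jaw":1,"tx":6,"ty":-9,"tz":0,"ax":0,"ay":0,"az":2},{"jaw":1,"tx":9,"ty":-13,"tz":0,"ax":0,"ay":0,"az":3},{"jaw":1,"tx":12,"ty":-17,"tz":0,"ax":0,"ay":0,"az":3.8},{"jaw":1,"tx":15,"ty":-21,"tz":0,"ax":0,"ay":0,"az":3.8},{"jaw":1,"tx":18,"ty":-25,"tz":0,"ax":0,"ay":0,"az":3.8},{"jaw":1,"tx":19.4,"ty":-26.8,"tz":-2,"ax":0,"ay":0,"az":3.8},{"jaw":1,"tx":19.4,"ty":-26.8,"tz":-4,"ax":0,"ay":0,"az":3.8},{"jaw":1,"tx":19.4,"ty":-26.8,"tz":-4,"ax":0,"ay":0,"az":3.8},{"jaw":1,"tx":19.4,"ty":-26.8,"tz":-4,"ax":0,"ay":0,"az":3.8}]' 60
python3 - <<'E'
from h import *
s=manip.get_state();print(s['position'],R.from_quat(s['ee_rot'],scalar_first=True).as_matrix().round(3)[:,0])
im=shot('scene'); W=cloud(im); print(lantern(W,im['pixels'],(.547,-.104)));print(lantern(W,im['pixels'],(.5635,-.272)))
E
```

```text
clock: 20.02
position: [0.5469, -0.1039, 0.2343]
ee_rot: [-0.0, 0.716, 0.698, -0.0]
contact_force: [0.5, 0.2, 0.1]
width: 0.0852
gripper_force: 0.0
[ 0.54689853 -0.10388779  0.23428041] [0.026 1.    0.001]
(array([ 0.54780072, -0.10428207]), -2.3926544189453125, array([115.3,  22.9]), array([ 0.50470016, -0.13470441,  0.08511254]), array([-0.0418, -0.0322]))
(array([ 0.56428729, -0.27159735]), -38.46553039550781, array([112.5,  24.6]), array([ 0.53963532, -0.30760161,  0.07708793]), array([ 0.0031, -0.0435]))
```

Aligned. Lower, grip, and lift.

```bash
python3 -m pendant '[{"jaw":1,"tx":0,"ty":0,"tz":-4,"ax":0,"ay":0,"az":0},{"jaw":1,"tx":0,"ty":0,"tz":-7,"ax":0,"ay":0,"az":0},{"jaw":1,"tx":0,"ty":0,"tz":-8.2,"ax":0,"ay":0,"az":0},{"jaw":1,"tx":0,"ty":0,"tz":-8.2,"ax":0,"ay":0,"az":0},{"jaw":-0.8,"tx":0,"ty":0,"tz":-8.2,"ax":0,"ay":0,"az":0},{"jaw":-0.8,"tx":0,"ty":0,"tz":-8.2,"ax":0,"ay":0,"az":0},{"jaw":-0.8,"tx":0,"ty":0,"tz":-8.2,"ax":0,"ay":0,"az":0},{"jaw":-0.8,"tx":0,"ty":0,"tz":-8.2,"ax":0,"ay":0,"az":0},{"jaw":-0.8,"tx":0,"ty":0,"tz":-8.2,"ax":0,"ay":0,"az":0},{"jaw":-0.8,"tx":0,"ty":0,"tz":-8.2,"ax":0,"ay":0,"az":0}]' 60
python3 -m pendant '[{"jaw":-0.8,"tx":0,"ty":0,"tz":1,"ax":0,"ay":0,"az":0},{"jaw":-0.8,"tx":0,"ty":0,"tz":3,"ax":0,"ay":0,"az":0},{"jaw":-0.8,"tx":0,"ty":0,"tz":5,"ax":0,"ay":0,"az":0},{"jaw":-0.8,"tx":0,"ty":0,"tz":7,"ax":0,"ay":0,"az":0},{"jaw":-0.8,"tx":0,"ty":0,"tz":8,"ax":0,"ay":0,"az":0},{"jaw":-0.8,"tx":0,"ty":0,"tz":8,"ax":0,"ay":0,"az":0}]' 60
python3 - <<'E'
from h import *
s=manip.get_state(); print(s['position'])
a=np.radians(96.5);x=np.array([np.cos(a),np.sin(a),0]);rx=np.array([np.sin(a),-np.cos(a),0])
Rt=np.stack([x,np.cross([0,0,-1],x),[0,0,-1]],1)
for d in(-.13,-.012): go(np.array([.5853,.2128,.2345])+d*rx,Rt)
E
```

```text
clock: 21.32
position: [0.5482, -0.1043, 0.1535]
ee_rot: [0.001, 0.716, 0.698, 0.001]
contact_force: [1.3, 0.7, 4.9]
width: 0.0209
gripper_force: 59.6
clock: 22.08
position: [0.5473, -0.1042, 0.2329]
ee_rot: [0.0, 0.716, 0.698, 0.0]
contact_force: [-0.1, 0.1, -3.4]
width: 0.0209
gripper_force: 59.0
[ 0.54727386 -0.10422841  0.23285577]
pos [ 0.5473 -0.1042  0.2329] shift cm [-9.11 30.23  0.16] rotvec [-0.  0.  8.]
pos [ 0.5473 -0.1042  0.2329] shift cm [ 2.61 31.57  0.16] rotvec [-0.  0.  8.]
```

```bash
python3 -m pendant '[{"jaw":-0.8,"tx":-2,"ty":0,"tz":0,"ax":0,"ay":0,"az":0},{"jaw":-0.8,"tx":-5,"ty":2,"tz":0,"ax":0,"ay":0,"az":0},{"jaw":-0.8,"tx":-8,"ty":5,"tz":0,"ax":0,"ay":0,"az":0},{"jaw":-0.8,"tx":-9,"ty":9,"tz":0,"ax":0,"ay":0,"az":1},{"jaw":-0.8,"tx":-9,"ty":13,"tz":0,"ax":0,"ay":0,"az":2},{"jaw":-0.8,"tx":-9.1,"ty":17,"tz":0,"ax":0,"ay":0,"az":4},{"jaw":-0.8,"tx":-9.1,"ty":21,"tz":0,"ax":0,"ay":0,"az":5},{"jaw":-0.8,"tx":-9.1,"ty":25,"tz":0,"ax":0,"ay":0,"az":7},{"jaw":-0.8,"tx":-9.1,"ty":28,"tz":0,"ax":0,"ay":0,"az":8},{"jaw":-0.8,"tx":-9.1,"ty":30.2,"tz":0,"ax":0,"ay":0,"az":8}]' 60
python3 -m pendant '[{"jaw":-0.8,"tx":0,"ty":0,"tz":0,"ax":0,"ay":0,"az":0},{"jaw":-0.8,"tx":0,"ty":0,"tz":0,"ax":0,"ay":0,"az":0},{"jaw":-0.8,"tx":0,"ty":0,"tz":0,"ax":0,"ay":0,"az":0}]' 60
python3 - <<'E'
from h import *
a=np.radians(96.5);x=np.array([np.cos(a),np.sin(a),0]);rx=np.array([np.sin(a),-np.cos(a),0])
Rt=np.stack([x,np.cross([0,0,-1],x),[0,0,-1]],1)
for z in(.2345,.1985): go(np.array([.5853,.2128,z])-.012*rx,Rt)
im=shot('scene','s4.png'); W=cloud(im); P=W[seg(W,np.ones(W.shape[:2],bool),(.40,.52,.12,.28),(.235,.27))]; print(rect(P))
im=shot('top'); W=cloud(im); T=np.ones(W.shape[:2],bool)
for Y in(-.15,0,.15):
  for e in(-.027,.027):
    q=np.array([.5853,.2128,0])+(Y+e)*x; D=(W-q); m=(abs(D@rx)<.035)&(abs(D@x)<.01)&(W[...,2]>.195)&(W[...,2]<.216); print(Y,e,m.sum(),(D[m]@x).mean().round(4),np.median(W[m][:,2]).round(4))
E
```

```text
clock: 23.32
position: [0.4553, 0.1989, 0.2315]
ee_rot: [-0.001, 0.665, 0.747, -0.001]
contact_force: [-0.3, -0.7, -3.7]
width: 0.0205
gripper_force: 59.2
clock: 23.7
position: [0.4562, 0.1968, 0.2325]
ee_rot: [0.0, 0.666, 0.746, -0.0]
contact_force: [0.0, -0.8, -4.1]
width: 0.0209
gripper_force: 59.2
pos [0.4562 0.1968 0.2325] shift cm [11.72  1.46  0.2 ] rotvec [ 0. -0.  0.]
pos [0.4562 0.1968 0.2325] shift cm [11.72  1.46 -3.4 ] rotvec [ 0. -0.  0.]
(array([455.1, 181.3]), array([86.3, 46.7]), 79.8, np.float64(255.3), 273)
-0.15 -0.027 84 0.0015 0.2082
-0.15 0.027 82 0.0014 0.2081
0 -0.027 85 0.0011 0.2079
0 0.027 86 0.0009 0.2083
0.15 -0.027 85 0.0006 0.208
0.15 0.027 88 0.0003 0.208
```

View pics/s4.png

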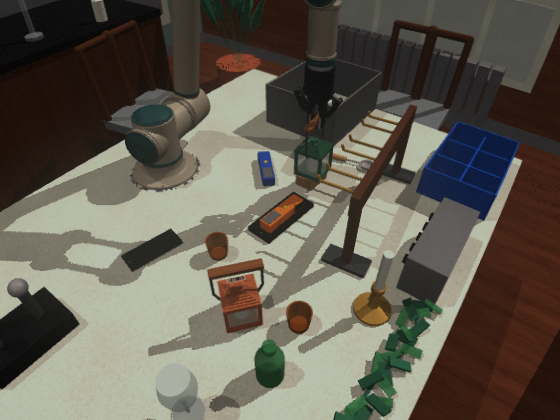

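Green hangs upright from the gripper at (313,155), in front of the middle hook. I'll move it in and lower it.

```bash
python3 -m pendant '[{"jaw":-0.8,"tx":1.5,"ty":0.3,"tz":0,"ax":0,"ay":0,"az":0},{"jaw":-0.8,"tx":4,"ty":0.6,"tz":0,"ax":0,"ay":0,"az":0},{"jaw":-0.8,"tx":6.5,"ty":0.9,"tz":0,"ax":0,"ay":0,"az":0},{"jaw":-0.8,"tx":9,"ty":1.2,"tz":0,"ax":0,"ay":0,"az":0},{"jaw":-0.8,"tx":11,"ty":1.5,"tz":0,"ax":0,"ay":0,"az":0},{"jaw":-0.8,"tx":11.7,"ty":1.5,"tz":0,"ax":0,"ay":0,"az":0},{"jaw":-0.8,"tx":11.7,"ty":1.5,"tz":-1,"ax":0,"ay":0,"az":0},{"jaw":-0.8,"tx":11.7,"ty":1.5,"tz":-2,"ax":0,"ay":0,"az":0},{"jaw":-0.8,"tx":11.7,"ty":1.5,"tz":-3,"ax":0,"ay":0,"az":0},{"jaw":-0.8,"tx":11.7,"ty":1.5,"tz":-3,"ax":0,"ay":0,"az":0}]' 60
python3 -m pendant '[{"jaw":-0.8,"tx":0,"ty":0,"tz":-0.3,"ax":0,"ay":0,"az":0},{"jaw":-0.8,"tx":0,"ty":0,"tz":-0.5,"ax":0,"ay":0,"az":0},{"jaw":-0.8,"tx":0,"ty":0,"tz":-0.5,"ax":0,"ay":0,"az":0}]' 60
```

```text
clock: 25.05
position: [0.5721, 0.2126, 0.2015]
ee_rot: [-0.001, 0.666, 0.746, -0.001]
contact_force: [0.7, 0.4, -2.9]
width: 0.0206
gripper_force: 59.3
clock: 25.42
position: [0.5736, 0.2129, 0.1985]
ee_rot: [0.0, 0.666, 0.746, 0.001]
contact_force: [-0.9, 0.5, -0.7]
width: 0.0206
gripper_force: 59.5
```

```bash
python3 -m pendant '[{"jaw":-0.8,"tx":0,"ty":0,"tz":-0.1,"ax":0,"ay":0,"az":0},{"jaw":-0.4,"tx":0,"ty":0,"tz":-0.1,"ax":0,"ay":0,"az":0},{"jaw":0,"tx":0,"ty":0,"tz":-0.1,"ax":0,"ay":0,"az":0},{"jaw":0.3,"tx":0,"ty":0,"tz":-0.1,"ax":0,"ay":0,"az":0},{"jaw":0.3,"tx":0,"ty":0,"tz":0,"ax":0,"ay":0,"az":0},{"jaw":0.3,"tx":0,"ty":0,"tz":2,"ax":0,"ay":0,"az":0},{"jaw":0.3,"tx":0,"ty":0,"tz":6,"ax":0,"ay":0,"az":0},{"jaw":0.5,"tx":0,"ty":0,"tz":10,"ax":0,"ay":0,"az":0},{"jaw":1,"tx":-3,"ty":-4,"tz":12,"ax":0,"ay":0,"az":0},{"jaw":1,"tx":-5,"ty":-8,"tz":12,"ax":0,"ay":0,"az":0}]' 60
python3 - <<'E'
from h import *
im=shot('scene','s5.png'); W=cloud(im)
T=np.ones(W.shape[:2],bool); P=W[seg(W,T,(.53,.63,.14,.28),(.211,.232))]; print(rect(P))
t=shot('top'); W2=cloud(t); P=W2[seg(W2,T,(.54,.62,.14,.28),(.213,.23))]; print(rect(P))
r=lantern(W2,t['pixels'],(.5635,-.272)); print(r)
a=np.radians(90+r[1]);x=np.array([np.cos(a),np.sin(a),0]);Rt=np.stack([x,np.cross([0,0,-1],x),[0,0,-1]],1)
go(np.array([*r[0],.2343]),Rt)
E
```

```text
clock: 26.68
position: [0.5236, 0.1324, 0.32]
ee_rot: [0.002, 0.665, 0.747, 0.002]
contact_force: [1.5, 0.0, 0.1]
width: 0.0859
gripper_force: 0.0
(array([569.3, 212.3]), array([ 49.2, 115.5]), 4.9, np.float64(221.0), 270)
(array([0., 0.]), array([0., 0.]), 0.0, np.float64(nan), 0)
(array([ 0.5627818 , -0.27194608]), -38.696136474609375, array([115. ,  23.1]), array([ 0.54065277, -0.2550111 ,  0.09835662]), array([-0.0279, -0.0006]))
pos [0.5215 0.1299 0.319 ] shift cm [  4.12 -40.18  -8.47] rotvec [  0.1   0.  -45. ]
  return _methods._mean(a, axis=axis, dtype=dtype,
  ret = ret.dtype.type(ret / rcount)
```

View pics/s5.png

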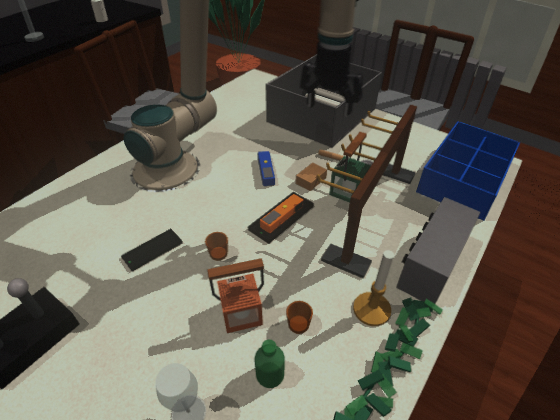

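Green hangs on the middle hook at (350,165). Now copper.

```bash
python3 -m pendant '[{"jaw":1,"tx":-2,"ty":-4,"tz":0,"ax":0,"ay":0,"az":-4},{"jaw":1,"tx":-3,"ty":-9,"tz":0,"ax":0,"ay":0,"az":-9},{"jaw":1,"tx":-3,"ty":-14,"tz":0,"ax":0,"ay":0,"az":-15},{"jaw":1,"tx":-2,"ty":-20,"tz":0,"ax":0,"ay":0,"az":-22},{"jaw":1,"tx":0,"ty":-25,"tz":0,"ax":0,"ay":0,"az":-30},{"jaw":1,"tx":2,"ty":-30,"tz":0,"ax":0,"ay":0,"az":-38},{"jaw":1,"tx":3,"ty":-35,"tz":-2,"ax":0,"ay":0,"az":-45},{"jaw":1,"tx":4.1,"ty":-40.1,"tz":-6,"ax":0,"ay":0,"az":-45},{"jaw":1,"tx":4.1,"ty":-40.2,"tz":-8.5,"ax":0,"ay":0,"az":-45},{"jaw":1,"tx":4.1,"ty":-40.2,"tz":-8.5,"ax":0,"ay":0,"az":-45}]' 60
python3 -m pendant '[{"jaw":1,"tx":0,"ty":0,"tz":0,"ax":0,"ay":0,"az":0},{"jaw":1,"tx":0,"ty":0,"tz":0,"ax":0,"ay":0,"az":0},{"jaw":1,"tx":0,"ty":0,"tz":0,"ax":0,"ay":0,"az":0}]' 60
python3 - <<'E'
from h import *
im=shot('scene'); W=cloud(im); r=lantern(W,im['pixels'],(.5635,-.272)); print(r)
T=np.ones(W.shape[:2],bool)
a=np.radians(90-38.8);x=np.array([np.cos(a),np.sin(a),0]);Rt=np.stack([x,np.cross([0,0,-1],x),[0,0,-1]],1)
go(np.array([.5632,-.272,.152]),Rt)
t=shot('top'); W2=cloud(t); P=W2[seg(W2,T,(.55,.585,.14,.28),(.213,.23))]; print(rect(P))
E
```

```text
clock: 28.02
position: [0.5636, -0.2689, 0.2296]
ee_rot: [-0.003, 0.901, 0.434, -0.001]
contact_force: [-0.1, 0.0, -0.3]
width: 0.0855
gripper_force: 0.0
clock: 28.4
position: [0.565, -0.2688, 0.2343]
ee_rot: [0.001, 0.9, 0.435, 0.001]
contact_force: [0.1, 0.3, 0.2]
width: 0.0851
gripper_force: 0.0
(array([ 0.56456152, -0.27185913]), -38.881961822509766, array([112.4,  24.5]), array([ 0.53340444, -0.31285622,  0.10248058]), array([ 0.0015, -0.0515]))
pos [ 0.5648 -0.2688  0.234 ] shift cm [-0.16 -0.32 -8.2 ] rotvec [ 0.1  0.1 -0.4]
(array([567.3, 212.3]), array([ 32.8, 113.3]), 2.3, np.float64(220.8), 394)
```

```bash
python3 -m pendant '[{"jaw":1,"tx":-0.1,"ty":-0.3,"tz":-4,"ax":0,"ay":0,"az":0},{"jaw":1,"tx":-0.1,"ty":-0.3,"tz":-7,"ax":0,"ay":0,"az":0},{"jaw":1,"tx":-0.1,"ty":-0.3,"tz":-8.1,"ax":0,"ay":0,"az":0},{"jaw":1,"tx":-0.1,"ty":-0.3,"tz":-8.1,"ax":0,"ay":0,"az":0},{"jaw":-0.8,"tx":-0.1,"ty":-0.3,"tz":-8.1,"ax":0,"ay":0,"az":0},{"jaw":-0.8,"tx":-0.1,"ty":-0.3,"tz":-8.1,"ax":0,"ay":0,"az":0},{"jaw":-0.8,"tx":-0.1,"ty":-0.3,"tz":-8.1,"ax":0,"ay":0,"az":0},{"jaw":-0.8,"tx":-0.1,"ty":-0.3,"tz":-8.1,"ax":0,"ay":0,"az":0},{"jaw":-0.8,"tx":-0.1,"ty":-0.3,"tz":-8.1,"ax":0,"ay":0,"az":0},{"jaw":-0.8,"tx":-0.1,"ty":-0.3,"tz":-8.1,"ax":0,"ay":0,"az":0}]' 60
python3 -m pendant '[{"jaw":-0.8,"tx":0,"ty":0,"tz":1,"ax":0,"ay":0,"az":0},{"jaw":-0.8,"tx":0,"ty":0,"tz":3,"ax":0,"ay":0,"az":0},{"jaw":-0.8,"tx":0,"ty":0,"tz":5,"ax":0,"ay":0,"az":0},{"jaw":-0.8,"tx":0,"ty":0,"tz":7,"ax":0,"ay":0,"az":0},{"jaw":-0.8,"tx":0,"ty":0,"tz":8,"ax":0,"ay":0,"az":0},{"jaw":-0.8,"tx":0,"ty":0,"tz":8,"ax":0,"ay":0,"az":0}]' 60
python3 - <<'E'
from h import *
a=np.radians(96.5);x=np.array([np.cos(a),np.sin(a),0]);rx=np.array([np.sin(a),-np.cos(a),0])
Rt=np.stack([x,np.cross([0,0,-1],x),[0,0,-1]],1)
for d in(-.13,-.012): go(np.array([.5853,.2128,.2345])-.1495*x+d*rx,Rt)
E
```

```text
clock: 29.75
position: [0.5639, -0.2726, 0.1525]
ee_rot: [0.001, 0.901, 0.435, 0.001]
contact_force: [0.9, -0.0, 4.4]
width: 0.0203
gripper_force: 59.8
clock: 30.5
position: [0.5634, -0.2721, 0.2318]
ee_rot: [0.0, 0.901, 0.435, 0.0]
contact_force: [-0.0, -0.1, -4.4]
width: 0.0206
gripper_force: 59.1
pos [ 0.5634 -0.2721  0.2318] shift cm [-9.03 32.16  0.27] rotvec [-0.  0. 45.]
pos [ 0.5634 -0.2721  0.2318] shift cm [ 2.69 33.5   0.27] rotvec [-0.  0. 45.]
```

```bash
python3 -m pendant '[{"jaw":-0.8,"tx":-2,"ty":1,"tz":0,"ax":0,"ay":0,"az":2},{"jaw":-0.8,"tx":-4,"ty":4,"tz":0,"ax":0,"ay":0,"az":7},{"jaw":-0.8,"tx":-6,"ty":8,"tz":0,"ax":0,"ay":0,"az":13},{"jaw":-0.8,"tx":-8,"ty":12,"tz":0,"ax":0,"ay":0,"az":20},{"jaw":-0.8,"tx":-9,"ty":16,"tz":0,"ax":0,"ay":0,"az":27},{"jaw":-0.8,"tx":-9,"ty":20,"tz":0,"ax":0,"ay":0,"az":33},{"jaw":-0.8,"tx":-9,"ty":24,"tz":0,"ax":0,"ay":0,"az":39},{"jaw":-0.8,"tx":-9,"ty":28,"tz":0,"ax":0,"ay":0,"az":43},{"jaw":-0.8,"tx":-9,"ty":31,"tz":0.2,"ax":0,"ay":0,"az":45},{"jaw":-0.8,"tx":-9,"ty":32.2,"tz":0.2,"ax":0,"ay":0,"az":45}]' 60
python3 -m pendant '[{"jaw":-0.8,"tx":0,"ty":0,"tz":0,"ax":0,"ay":0,"az":0},{"jaw":-0.8,"tx":0,"ty":0,"tz":0,"ax":0,"ay":0,"az":0},{"jaw":-0.8,"tx":0,"ty":0,"tz":0,"ax":0,"ay":0,"az":0}]' 60
python3 - <<'E'
from h import *
a=np.radians(96.5);x=np.array([np.cos(a),np.sin(a),0]);rx=np.array([np.sin(a),-np.cos(a),0])
Rt=np.stack([x,np.cross([0,0,-1],x),[0,0,-1]],1)
for z in(.2345,.198): go(np.array([.5853,.2128,z])-.1495*x-.012*rx,Rt)
E
```

```text
clock: 31.75
position: [0.4725, 0.0512, 0.2329]
ee_rot: [-0.001, 0.665, 0.747, -0.0]
contact_force: [-0.1, -0.9, -4.3]
width: 0.021
gripper_force: 59.3
clock: 32.12
position: [0.4735, 0.0488, 0.2337]
ee_rot: [0.0, 0.666, 0.746, -0.0]
contact_force: [0.7, -0.6, -3.8]
width: 0.0207
gripper_force: 59.3
pos [0.4735 0.0488 0.2337] shift cm [11.68  1.41  0.08] rotvec [0.  0.  0.1]
pos [0.4735 0.0488 0.2337] shift cm [11.68  1.41 -3.57] rotvec [0.  0.  0.1]
```

```bash
python3 -m pendant '[{"jaw":-0.8,"tx":1.5,"ty":0.3,"tz":0,"ax":0,"ay":0,"az":0},{"jaw":-0.8,"tx":4,"ty":0.6,"tz":0,"ax":0,"ay":0,"az":0},{"jaw":-0.8,"tx":6.5,"ty":0.9,"tz":0,"ax":0,"ay":0,"az":0},{"jaw":-0.8,"tx":9,"ty":1.2,"tz":0,"ax":0,"ay":0,"az":0},{"jaw":-0.8,"tx":11,"ty":1.4,"tz":0,"ax":0,"ay":0,"az":0},{"jaw":-0.8,"tx":11.7,"ty":1.4,"tz":0,"ax":0,"ay":0,"az":0},{"jaw":-0.8,"tx":11.7,"ty":1.4,"tz":-1,"ax":0,"ay":0,"az":0},{"jaw":-0.8,"tx":11.7,"ty":1.4,"tz":-2,"ax":0,"ay":0,"az":0},{"jaw":-0.8,"tx":11.7,"ty":1.4,"tz":-3,"ax":0,"ay":0,"az":0},{"jaw":-0.8,"tx":11.7,"ty":1.4,"tz":-3,"ax":0,"ay":0,"az":0}]' 60
python3 -m pendant '[{"jaw":-0.8,"tx":0,"ty":0,"tz":-0.3,"ax":0,"ay":0,"az":0},{"jaw":-0.8,"tx":0,"ty":0,"tz":-0.6,"ax":0,"ay":0,"az":0},{"jaw":-0.8,"tx":0,"ty":0,"tz":-0.6,"ax":0,"ay":0,"az":0}]' 60
```

```text
clock: 33.38
position: [0.5891, 0.0638, 0.2026]
ee_rot: [-0.001, 0.666, 0.746, -0.001]
contact_force: [0.4, 0.0, -5.1]
width: 0.0208
gripper_force: 59.3
clock: 33.75
position: [0.5904, 0.0638, 0.1978]
ee_rot: [0.0, 0.666, 0.746, 0.0]
contact_force: [-0.1, 0.2, -3.7]
width: 0.021
gripper_force: 59.3
```

```bash
python3 -m pendant '[{"jaw":-0.8,"tx":0,"ty":0,"tz":-0.15,"ax":0,"ay":0,"az":0},{"jaw":-0.8,"tx":0,"ty":0,"tz":-0.2,"ax":0,"ay":0,"az":0},{"jaw":-0.8,"tx":0,"ty":0,"tz":-0.2,"ax":0,"ay":0,"az":0}]' 60
```

```text
clock: 34.12
position: [0.5906, 0.0638, 0.1974]
ee_rot: [0.001, 0.666, 0.746, 0.001]
contact_force: [-1.8, 0.3, 4.7]
width: 0.0208
gripper_force: 60.6
```

Seated. Release, lift, and retreat.

```bash
python3 -m pendant '[{"jaw":-0.4,"tx":0,"ty":0,"tz":0,"ax":0,"ay":0,"az":0},{"jaw":0,"tx":0,"ty":0,"tz":0,"ax":0,"ay":0,"az":0},{"jaw":0.3,"tx":0,"ty":0,"tz":0,"ax":0,"ay":0,"az":0},{"jaw":0.3,"tx":0,"ty":0,"tz":0,"ax":0,"ay":0,"az":0},{"jaw":0.3,"tx":0,"ty":0,"tz":2,"ax":0,"ay":0,"az":0},{"jaw":0.3,"tx":0,"ty":0,"tz":6,"ax":0,"ay":0,"az":0},{"jaw":0.5,"tx":0,"ty":0,"tz":10,"ax":0,"ay":0,"az":0},{"jaw":1,"tx":-4,"ty":-5,"tz":13,"ax":0,"ay":0,"az":0},{"jaw":1,"tx":-8,"ty":-10,"tz":13,"ax":0,"ay":0,"az":0},{"jaw":1,"tx":-12,"ty":-15,"tz":13,"ax":0,"ay":0,"az":0}]' 60
python3 -m pendant '[{"jaw":1,"tx":-4,"ty":-5,"tz":0,"ax":0,"ay":0,"az":0},{"jaw":1,"tx":-8,"ty":-10,"tz":0,"ax":0,"ay":0,"az":0},{"jaw":1,"tx":-8,"ty":-10,"tz":0,"ax":0,"ay":0,"az":0},{"jaw":1,"tx":-8,"ty":-10,"tz":0,"ax":0,"ay":0,"az":0},{"jaw":1,"tx":-8,"ty":-10,"tz":0,"ax":0,"ay":0,"az":0},{"jaw":1,"tx":-8,"ty":-10,"tz":0,"ax":0,"ay":0,"az":0},{"jaw":1,"tx":-8,"ty":-10,"tz":0,"ax":0,"ay":0,"az":0},{"jaw":1,"tx":-8,"ty":-10,"tz":0,"ax":0,"ay":0,"az":0},{"jaw":1,"tx":-8,"ty":-10,"tz":0,"ax":0,"ay":0,"az":0},{"jaw":1,"tx":-8,"ty":-10,"tz":0,"ax":0,"ay":0,"az":0}]' 60
python3 - <<'E'
from h import *
im=shot('scene','s6.png'); t=shot('top'); W=cloud(t); T=np.ones(W.shape[:2],bool)
for b in((.55,.585,.14,.28),(.57,.61,-.01,.13)): P=W[seg(W,T,b,(.213,.23))]; print(rect(P))
P=W[seg(W,T,(.4,.51,-.08,.15),(.028,.045))]; print('reader',rect(P))
E
```

```text
clock: 35.38
position: [0.4762, -0.0792, 0.3264]
ee_rot: [0.001, 0.665, 0.747, 0.0]
contact_force: [-0.3, -0.9, 0.2]
width: 0.0851
gripper_force: 0.0
clock: 36.62
position: [0.397, -0.1779, 0.3257]
ee_rot: [0.0, 0.666, 0.746, 0.0]
contact_force: [-0.2, 0.0, 0.6]
width: 0.0855
gripper_force: 0.0
(array([568.5, 212.2]), array([113.6,  32.9]), 89.6, np.float64(220.6), 393)
(array([584.8,  63.8]), array([ 32.4, 113.4]), 6.2, np.float64(220.8), 411)
reader (array([454.2,  43. ]), array([149.5,  41.8]), 85.3, np.float64(37.4), 689)
```

View pics/s6.png

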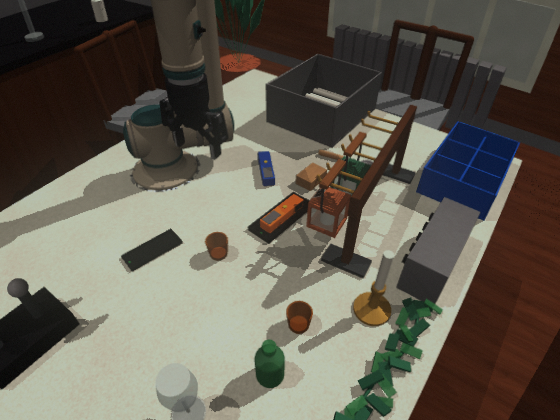

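Copper (328,208) and green (350,165) both hang upright, bar tops at 221 mm; the reader is in its tray at (280,213) and the tableware is undisturbed. Handing in.

```bash
python3 -c "
from rig import manip
print(manip.sign_off())"
```

```text
the job is handed in; nothing more can be done
None
```

I handed the job in, with no verdict returned: the white lantern is absent, green then copper were read, the reader is back flat in its tray, and green hangs on the middle hook and copper on the −y one.

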